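# Make up a tray of three soil jars and lock it with the keeper bar

### The job

Make the black tray up to exactly three dark brown soil jars, counting the one already in it: set the extra ones gently upright on the tray floor and leave the other jars and the pebble where they are. Then take the red-handled keeper bar, hang it by both ends in the two hooks of the tray, over the jars, and let go only when both ends are fully down in their hooks.

Things in the scene. Friction and masses are not known exactly. Their poses are not given: they have to be found in the camera images.
- tray: black open tray fixed to the table, 72 x 258 mm, long side along its y; inside 64 x 250 mm, walls 28 mm high; origin at the centre of its underside, inner floor 4 mm above that. Outside each short end a steel strap carries a hook open at the top (hook_1, hook_2), highest point 95 mm. Jars in it reach 70 mm. One dark brown jar (soil_a) stands in it, anywhere along the middle line
- hook_1 (a point): middle of the flat bottom of the hook at the tray's +y end (145 mm along the tray's y, 75 mm above the table): a U open at the top, 12 mm wide along y, 24 mm clear across x, between prongs 12 mm high that then flare out to about 37 mm clear at the top; axes as the tray
- hook_2 (a point): the same for the like hook at the tray's -y end
- keeper_bar: aluminium bar 14 mm wide, 12 mm high, 342 mm long along its y over red end caps (20 x 20 mm, 12 mm long), with a red grip block on its middle: 18 mm (x), 60 mm (y), z 16 to 56 mm; 180 g. Origin at the middle, level with the caps' underside (on the table at the start, grip up); bar underside at z 4 mm. Seated, origin 71 mm up, 5 mm over the jars, caps outside the hooks, 8 mm end play; fits either way round
- bar_end_1 (a point): point on the underside of the keeper bar 145 mm from its middle along its +y, the part that rests in a hook; axes as the bar
- bar_end_2 (a point): the same 145 mm along its -y
- board: plywood display board fixed to the table, 170 x 220 mm, long side along its y axis, 12 mm thick, origin at the centre of its underside. Six jars stand on it in two rows along its y axis (rows about 100 mm apart across x, jars about 70 mm apart in a row), in mixed order
- soil_a: upright sealed sample jar, clear, 39 mm across below a white screw cap; 66 mm tall, cap 42 mm across over the top 14 mm; filled with DARK BROWN soil (dark brown disc on top of the cap); about 80 g; origin at the centre of its underside; stands in the tray at the start
- soil_b: upright sealed sample jar, clear, 39 mm across below a white screw cap; 66 mm tall, cap 42 mm across over the top 14 mm; filled with DARK BROWN soil (dark brown disc on top of the cap); about 80 g; origin at the centre of its underside; stands on the board at the start
- soil_c: upright sealed sample jar, clear, 39 mm across below a white screw cap; 66 mm tall, cap 42 mm across over the top 14 mm; filled with DARK BROWN soil (dark brown disc on top of the cap); about 80 g; origin at the centre of its underside; stands on the board at the start
- soil_d: upright sealed sample jar, clear, 39 mm across below a white screw cap; 66 mm tall, cap 42 mm across over the top 14 mm; filled with DARK BROWN soil (dark brown disc on top of the cap); about 80 g; origin at the centre of its underside; stands on the board at the start
- sand_a: upright sealed sample jar, clear, 39 mm across below a white screw cap; 66 mm tall, cap 42 mm across over the top 14 mm; filled with pale sand (pale disc on its cap); about 80 g; origin at the centre of its underside; stays on the board
- sand_b: upright sealed sample jar, clear, 39 mm across below a white screw cap; 66 mm tall, cap 42 mm across over the top 14 mm; filled with pale sand (pale disc on its cap); about 80 g; origin at the centre of its underside; stays on the board
- gravel: upright sealed sample jar, clear, 39 mm across below a white screw cap; 66 mm tall, cap 42 mm across over the top 14 mm; filled with grey gravel (grey disc on its cap); about 80 g; origin at the centre of its underside; stays on the board
- pebble: reddish pebble 34 mm across, 22 mm high, lying between the rows of jars on the board; origin under its middle; leave it
Not all that is in view belongs to the job. What is shaped like the soil_d but purple is not meant.

How it is judged:
On the way, in this order (a step that is already met when the one before it is completed fails the run):
1. exactly three dark brown jars stand upright on the tray floor, the fourth one still where it stood (x of soil_a in the frame of tray between -0.03 and 0.03 m and y of soil_a in the frame of tray between -0.125 and 0.125 m and z of soil_a in the frame of tray between -0.01 and 0.012 m and angle between soil_a's own z axis and vertical below 0.15 rad and (((distance of soil_b from where it was at the start of the episode below 0.03 m and angle between soil_b's own z axis and vertical below 0.15 rad) and (x of soil_c in the frame of tray between -0.03 and 0.03 m and y of soil_c in the frame of tray between -0.125 and 0.125 m and z of soil_c in the frame of tray between -0.01 and 0.012 m and angle between soil_c's own z axis and vertical below 0.15 rad) and (x of soil_d in the frame of tray between -0.03 and 0.03 m and y of soil_d in the frame of tray between -0.125 and 0.125 m and z of soil_d in the frame of tray between -0.01 and 0.012 m and angle between soil_d's own z axis and vertical below 0.15 rad)) or ((distance of soil_c from where it was at the start of the episode below 0.03 m and angle between soil_c's own z axis and vertical below 0.15 rad) and (x of soil_b in the frame of tray between -0.03 and 0.03 m and y of soil_b in the frame of tray between -0.125 and 0.125 m and z of soil_b in the frame of tray between -0.01 and 0.012 m and angle between soil_b's own z axis and vertical below 0.15 rad) and (x of soil_d in the frame of tray between -0.03 and 0.03 m and y of soil_d in the frame of tray between -0.125 and 0.125 m and z of soil_d in the frame of tray between -0.01 and 0.012 m and angle between soil_d's own z axis and vertical below 0.15 rad)) or ((distance of soil_d from where it was at the start of the episode below 0.03 m and angle between soil_d's own z axis and vertical below 0.15 rad) and (x of soil_b in the frame of tray between -0.03 and 0.03 m and y of soil_b in the frame of tray between -0.125 and 0.125 m and z of soil_b in the frame of tray between -0.01 and 0.012 m and angle between soil_b's own z axis and vertical below 0.15 rad) and (x of soil_c in the frame of tray between -0.03 and 0.03 m and y of soil_c in the frame of tray between -0.125 and 0.125 m and z of soil_c in the frame of tray between -0.01 and 0.012 m and angle between soil_c's own z axis and vertical below 0.15 rad)))), for 0.2 s.
2. both ends of the keeper bar lie down in the two hooks while it is still held by the grip (x of bar_end_1 in the frame of tray between -0.01 and 0.01 m and z of bar_end_1 in the frame of tray between 0.07 and 0.08 m and x of bar_end_2 in the frame of tray between -0.01 and 0.01 m and z of bar_end_2 in the frame of tray between 0.07 and 0.08 m and (y of bar_end_1 in the frame of tray between 0.125 and 0.165 m or y of bar_end_1 in the frame of tray between -0.165 and -0.125 m) and contact force between the fingers and keeper_bar above 0.5 N), for 0.2 s.
At the end, for the whole second after the job is handed in: Exactly three brown jars upright on the tray floor (8 mm, 0.15 rad), the fourth upright within 30 mm of its start; the bar's underside at both ends within 5 mm of the hook bottoms and 10 mm of the tray's centre line; bar released, all at rest (all of step 1 and x of bar_end_1 in the frame of tray between -0.01 and 0.01 m and z of bar_end_1 in the frame of tray between 0.07 and 0.08 m and x of bar_end_2 in the frame of tray between -0.01 and 0.01 m and z of bar_end_2 in the frame of tray between 0.07 and 0.08 m and (y of bar_end_1 in the frame of tray between 0.125 and 0.165 m or y of bar_end_1 in the frame of tray between -0.165 and -0.125 m) and contact force between the fingers and keeper_bar below 0.1 N and linear speed of each of keeper_bar, soil_a, soil_b, soil_c, soil_d below 0.02 m/s); the robot touches nothing.
It fails at once if a pale or grey jar or the pebble is shifted by more than 30 mm or tipped over (distance of any of sand_a, sand_b, gravel, pebble from where it was at the start of the episode above 0.03 m or angle between any of sand_a, sand_b, gravel's own z axis and vertical above 0.4 rad).
It fails at once if a dark brown jar is dropped into the tray: let go more than about 25 mm above its floor ((x of soil_b in the frame of tray between -0.036 and 0.036 m and y of soil_b in the frame of tray between -0.13 and 0.13 m and z of soil_b in the frame of tray above 0.03 m and contact force between the fingers and soil_b below 0.01 N) or (x of soil_c in the frame of tray between -0.036 and 0.036 m and y of soil_c in the frame of tray between -0.13 and 0.13 m and z of soil_c in the frame of tray above 0.03 m and contact force between the fingers and soil_c below 0.01 N) or (x of soil_d in the frame of tray between -0.036 and 0.036 m and y of soil_d in the frame of tray between -0.13 and 0.13 m and z of soil_d in the frame of tray above 0.03 m and contact force between the fingers and soil_d below 0.01 N)).
It also fails if it takes over 72 s, if anything falls off the work surface, if the arm or the gripper's body presses on something with over 40 N, if the wrist force passes 120 N, or if a joint passes its speed limit or range.

### The arm

A 7-joint arm with a two-finger parallel gripper is mounted at the origin on the work surface. World frame = base frame: x ahead of the robot, y to its left, z up, the work surface at z = 0. Lengths are in m, angles in rad, forces in N, time in s.
With the tool pointing down it reaches from about 0.425 to 0.925 m from the base axis. Payload 6.8 kg.
Tool frame: the origin (TCP) lies on the centre line of the jaws, within the pads' length; the fingertips stand 19 mm ahead of it and the grasp point (between the pads) is the TCP (r.tip_extent is the y of the fingertips in the tool frame, in m); y points along the fingers, z is the direction in which the jaws open and shut, and the axes are right-handed (so a half turn about y gives the same grasp; the last joint's range is limited). The gripper opens to 85 mm and grips with 20 to 120 N. Pads are 22 mm wide; open, the fingers measure 114 mm over their backs; the gripper's body (76 mm by 85 mm) begins 54 mm behind the grasp point. The pads swing forward as they close: fully open they stand 13 mm farther back than shut.
Start: joints at [-1.355, 0.477, 0.022, 1.555, -0.011, 1.109, -0.083], TCP at [0.215, 0.64, 0.25] pointing down, gripper open.
Joint ranges: [-2.96, 2.96], [-0.34, 2.1], [-1.41, 1.46], [0.24, 2.44], [-1.37, 4.51], [0.17, 1.92], [-2.96, 2.96]. Speed limits (rad/s): [2.39, 2.39, 3.14, 3.14, 3.14, 3.14, 3.14].

### API

Orientations are given as a rotation vector (axis times angle).
In Python, from bench import r gives the robot as it stands. The module is installed in compiled form; this text tells all that it offers.
- The arm moves only by the tool jog_arm, never from a script. Its argument "motion" is a list of rows, each a list of 3 entries, a list of its own where there are three numbers: the opening, from 0 (shut) to 1 (fully open), then the shift along the tool's x, y, z in m, then the turn, a rotation vector about the tool's x, y, z in degrees. A call has 1 to 10 rows; each row shifts and turns the commanded pose from where the row before left it, along the tool's axes as they then stand; what a row does not reach is not made up. A row lasts 1/12 s, in which the tool goes at most 41.7 mm and 7.16 degrees, less where a joint would pass 70% of its speed; a pose out of reach is approached as far as the arm can. A call with a gripper value outside its range is refused whole. The fingers move at their own pace and stop on an object; "force" is the grip in N (left out, the last holds). Time passes only in rows, so rows that do not move let the fingers close. It gives the time, the measured TCP pose, the force and the opening at its end, in the units of the state.
- r.get_obs(): the state, without advancing time (a new reading comes with each control period).
- r.grab_frame(name): name is "side" or "top"; returns a dict with "image" (384x512x3 uint8, red, green, blue), "range_z" (384x512 float32, m along the optical axis (not along the pixel's ray), 0 where there is no reading), "fx", "fy", "cx", "cy" (pixels), "k1" (the pictures are not rectified: a ray, as slopes to the right and down, at radius r is drawn at 1 + k1 r^2 times it, then the intrinsics apply), "xyz" and "orientation" of the camera in the world. Camera axes: x right, y down, z forward; pixel columns grow to the right and rows downward; lengths in m; the calibration is good to about 2 mm. A picture is of the moment at which its call begins.
- r.hand_in(): hands the job in, once; it reports no verdict.
The state is a dict: "clock": time; "joints": joint angles; "qvel": joint speeds; "tau": joint torques, N m; "tcp_pos": TCP position; "orientation": TCP orientation; "contact_force": force on the tool from outside, world axes, zero at the start; "moment": the same for the moment, N m; "grip_width": finger opening in m.
Only numpy, scipy, OpenCV 4.12 (cv2) and the standard library are available. Lean on these libraries where they do the work, as an engineer would, in place of code of your own. Each camera call takes 0.05 s, during which the arm holds its last target.

## Working session

There is one attempt and no reset: what is moved stays moved. The work goes in short steps, Python scripts to look and compute and a tool call to move; the robot and the scene stay as the last step left them, time stands still between calls to the robot, and variables do not carry over. Pictures are saved under pics/ and viewed, and the job is handed in when it is done.

Besides the shell and the picture viewer there is one more tool, called after "Call:" as name(argument=value, ...) on one line, values as JSON. jog_arm: Moves the arm, as the interface text tells. Its arguments: {"type":"object","properties":{"motion":{"type":"array","items":{"type":"array"}},"force":{"type":"number"}},"required":["motion"]}

```bash
mkdir -p pics
python3 - <<'E'
from bench import r
import cv2,numpy as np
print(r.get_obs()); print(r.tip_extent)
for n in("side","top"):
    f=r.grab_frame(n); cv2.imwrite(f"pics/{n}0.png",f["image"][:,:,::-1]); np.savez(f"{n}0.npz",**f)
    print(n,{k:v for k,v in f.items() if k not in("image","range_z")})
E
```

```text
{'clock': 0.0, 'joints': array([-1.35506886,  0.47781707,  0.02236316,  1.55645108, -0.01152386,
        1.10928421, -0.08311996]), 'qvel': array([ 3.42603968e-04,  5.58613875e-04, -1.30161189e-03, -5.15132743e-05,
       -1.48051910e-03, -9.96975847e-05,  7.33526980e-04]), 'tau': array([ 2.47693833e-04, -5.96447468e+01,  1.60791434e+00, -2.81201237e+01,
        1.24399815e-02,  9.36288794e-03, -1.64868482e-05]), 'tcp_pos': array([0.21462591, 0.63938525, 0.24931491]), 'orientation': array([-1.55763963,  0.25435356, -0.25408547]), 'contact_force': array([-0.3727074 , -0.855503  ,  0.70182627]), 'moment': array([-0.02235725, -0.01326803,  0.01671989]), 'grip_width': 0.08517384823985165}
0.019
side {'fx': 383.1097132640027, 'fy': 383.1097132640027, 'cx': 246.9654660080491, 'cy': 191.18942225767648, 'k1': -0.0923951184646848, 'xyz': array([ 0.14974489, -0.40550197,  0.69426194]), 'orientation': array([-2.25325907,  0.89929051, -0.36777775])}
top {'fx': 420.9438069450938, 'fy': 420.9438069450938, 'cx': 254.98288481069443, 'cy': 195.39599455684396, 'k1': 0.007270125590239681, 'xyz': array([0.42859059, 0.00485342, 0.98413529]), 'orientation': array([-2.17420173,  2.11607148, -0.11387659])}
```

View pics/side0.png

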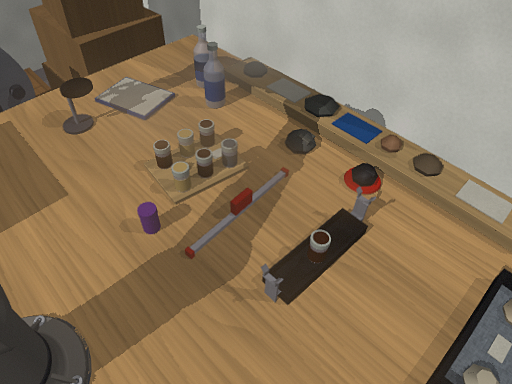

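View pics/top0.png

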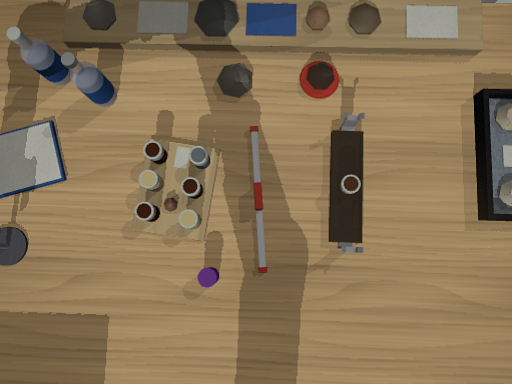

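The top view shows board jars with dark brown caps at about (154,151), (145,211) and (191,187). Pale caps are at (150,180) and (189,218), and the grey one is at (199,157). The tray jar is at (350,184), the bar grip at (258,196), and a purple decoy at (208,277). Next I'll take a close crop and measure from both views.

```bash
cat > h.py <<'E'
import numpy as np,cv2
from scipy.spatial.transform import Rotation as R
def load(n): return dict(np.load(n,allow_pickle=True))
def ray(f,uv):
    K=np.array([[f['fx'],0,f['cx']],[0,f['fy'],f['cy']],[0,0,1]],float)
    uv=np.atleast_2d(uv).astype(np.float64)
    p=cv2.undistortPoints(uv.reshape(-1,1,2),K,np.array([float(f['k1']),0,0,0]))[:,0]
    d=np.c_[p,np.ones(len(p))]@R.from_rotvec(f['orientation']).as_matrix().T
    return d
def plane(f,uv,z):
    d=ray(f,uv);o=f['xyz'];return o+d*((z-o[2])/d[:,2])[:,None]
def tri(f1,u1,f2,u2):
    a=ray(f1,u1)[0];b=ray(f2,u2)[0];a/=np.linalg.norm(a);b/=np.linalg.norm(b)
    s,_,_,_=np.linalg.lstsq(np.c_[a,-b],f2['xyz']-f1['xyz'],rcond=None)
    p=f1['xyz']+a*s[0];q=f2['xyz']+b*s[1];return (p+q)/2,np.linalg.norm(p-q)
def proj(f,P):
    M=R.from_rotvec(f['orientation']).as_matrix();c=(np.atleast_2d(P)-f['xyz'])@M
    K=np.array([[f['fx'],0,f['cx']],[0,f['fy'],f['cy']],[0,0,1]],float)
    return cv2.projectPoints(c,np.zeros(3),np.zeros(3),K,np.array([float(f['k1']),0,0,0]))[0][:,0]
def depthpts(f,mask):
    v,u=np.nonzero(mask&(f['range_z']>0));z=f['range_z'][v,u]
    d=ray(f,np.c_[u,v]);M=R.from_rotvec(f['orientation']).as_matrix()
    return f['xyz']+d*z[:,None]  # d has unit z in camera
E
python3 - <<'E'
from h import *
t=load('top0.npz');s=load('side0.npz')
a=cv2.resize(t['image'][130:290,120:280,::-1],(600,600),interpolation=cv2.INTER_CUBIC)
cv2.imwrite('pics/c_board.png',a)
a=cv2.resize(t['image'][105:260,290:400,::-1],None,fx=3.8,fy=3.8,interpolation=cv2.INTER_CUBIC)
cv2.imwrite('pics/c_tray.png',a)
a=cv2.resize(s['image'][110:250,120:300,::-1],None,fx=4,fy=4,interpolation=cv2.INTER_CUBIC)
cv2.imwrite('pics/c_sboard.png',a)
a=cv2.resize(s['image'][160:310,250:400,::-1],None,fx=4,fy=4,interpolation=cv2.INTER_CUBIC)
cv2.imwrite('pics/c_stray.png',a)
E
```

```text
(no output)
```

View pics/c_board.png

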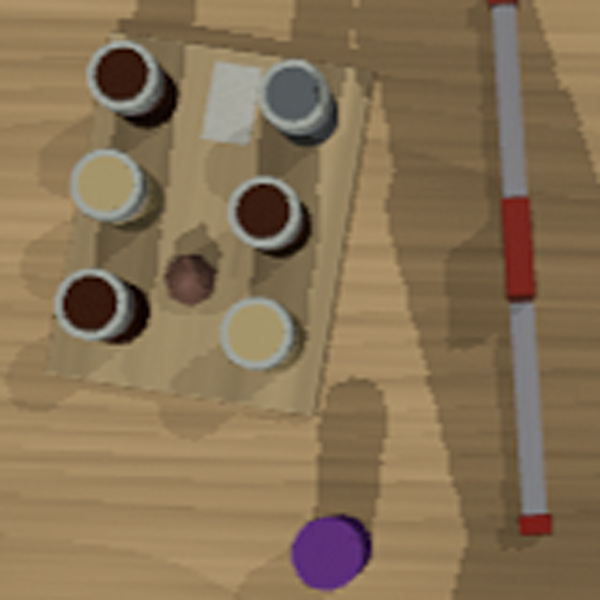

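View pics/c_tray.png

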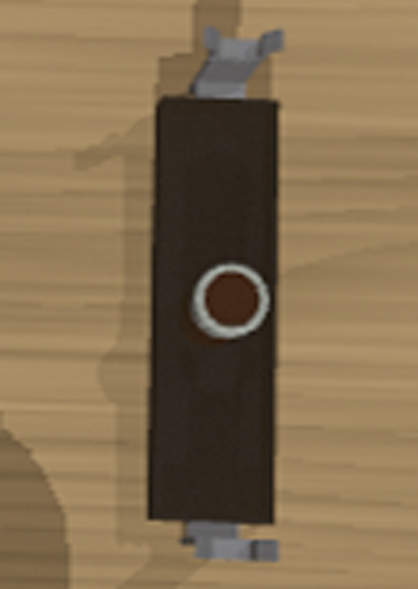

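View pics/c_sboard.png

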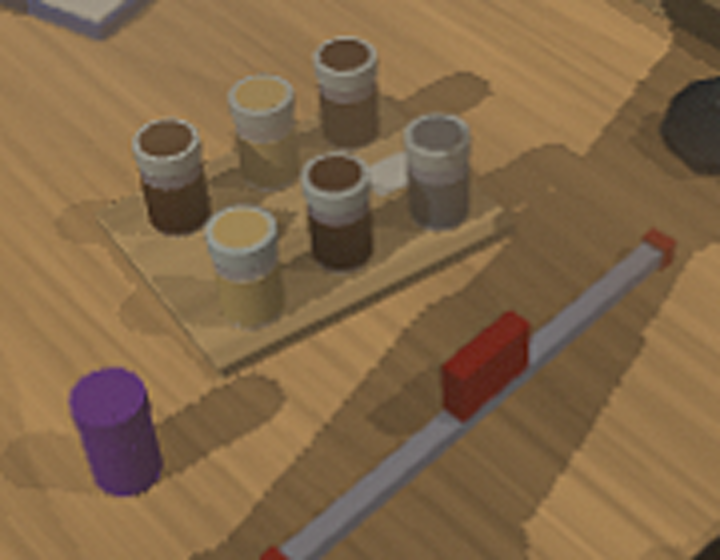

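View pics/c_stray.png

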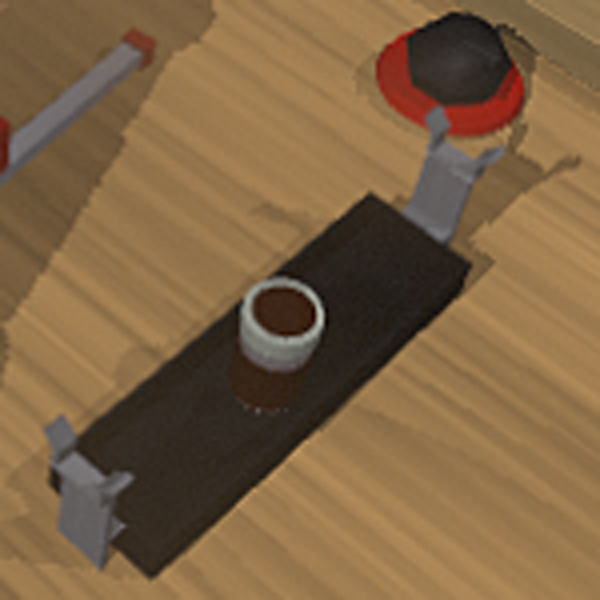

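The crops confirm it: three brown jars, two pale and one grey on the board, plus the purple decoy. Now I'll measure positions.

```bash
cat > m.py <<'E'
from h import *
t=load('top0.npz');s=load('side0.npz')
hsv=lambda f:cv2.cvtColor(f['image'],cv2.COLOR_RGB2HSV)
def blobs(m,lo=15):
    n,l,st,c=cv2.connectedComponentsWithStats(m.astype(np.uint8));return [(c[i].round(1),st[i][4]) for i in range(1,n) if st[i][4]>=lo],l
def discs(f,guess,rad=9,cap=None):
    # brown disc at the cap top: centroid of colour near the guess
    out=[]
    for g in guess:
        u,v=map(int,g);w=f['image'][v-14:v+15,u-14:u+15].astype(int)
        c=np.median(f['image'][v-1:v+2,u-1:u+2].reshape(-1,3),axis=0)
        m=(np.abs(w-c).max(2)<22).astype(np.uint8)
        n,l=cv2.connectedComponents(m,connectivity=4)
        k=l==l[14,14];vv,uu=np.nonzero(k);out.append((uu.mean()+u-14,vv.mean()+v-14,k.sum()))
    return out
names=['brA','brB','brC','brTray','paleA','paleB','grey']
tg=[(154,150),(144,211),(190,186),(350,184),(148,179),(189,218),(198,155)]
sg=[(206,124),(162,144),(204,152),(320,237),(185,133),(181,167),(229,143)]
T=discs(t,tg);S=discs(s,sg)
for n,a,b in zip(names,T,S):
    p,e=tri(t,a[:2],s,b[:2]); print(n,np.round(a,1),np.round(b,1),p.round(4),round(e,4))
for n,f in(('top',t),('side',s)):
    H=hsv(f);red=((H[...,0]<6)|(H[...,0]>174))&(H[...,1]>170)&(H[...,2]>80)
    print(n,[ (b[0].tolist(),b[1]) for b in blobs(red)[0]])
E
python3 m.py
```

```text
brA [152.  149.1 141. ] [205.5 123.3  73. ] [0.6427 0.2579 0.0742] 0.0001
brB [143.6 210.4 152. ] [160.9 144.4  86. ] [0.5062 0.2679 0.0741] 0.0007
brC [189.7 185.8 149. ] [203.3 152.9  86. ] [0.5628 0.1696 0.0748] 0.0006
brTray [350.5 183.3 150. ] [320.7 237.4 143. ] [ 0.5788 -0.1832  0.0654] 0.0012
paleA [147.7 178.5 169. ] [184.6 133.   78. ] [0.5768 0.2633 0.0742] 0.0008
paleB [187.7 218.3 174. ] [179.6 166.9 102. ] [0.4917 0.1708 0.0735] 0.0009
grey [197.8 154.4 159. ] [229.9 148.1 205. ] [0.6387 0.1585 0.0525] 0.0014
top [([318.0, 83.0], np.int32(542)), ([253.6, 127.7], np.int32(30)), ([257.6, 195.5], np.int32(181)), ([262.5, 269.6], np.int32(37))]
side [([349.8, 180.0], np.int32(160)), ([371.8, 186.9], np.int32(167)), ([241.3, 199.1], np.int32(223)), ([189.4, 250.7], np.int32(40))]
```

Run:
```python
from h import *
t=load('top0.npz');s=load('side0.npz')
for n,f in(('top',t),('side',s)):
    P=depthpts(f,np.ones((384,512),bool))
    k=(abs(P[:,2])<.01)&(P[:,0]>.3)&(P[:,0]<.8)&(abs(P[:,1])<.3);print(n,'table z',np.median(P[k,2]),P[k,2].std())
    print(' coverage',(f['range_z']>0).mean())
    V=np.zeros((384,512))+np.nan; v,u=np.nonzero(f['range_z']>0);V[v,u]=P[:,2]
    img=np.clip(np.nan_to_num(V)*2500,0,255).astype(np.uint8)
    crop=img[105:260,290:400] if n=='top' else img[160:310,250:400]
    cv2.imwrite(f'pics/h_{n}.png',cv2.resize(crop,None,fx=3.8,fy=3.8,interpolation=cv2.INTER_NEAREST))
    # steel hook points
    k=(P[:,2]>.082)&(P[:,2]<.1)&(P[:,1]<-.12)&(P[:,1]>-.26)&(P[:,0]>.38)&(P[:,0]<.78)
    for sel in (P[:,0]>.58,P[:,0]<.56):
        q=P[k&sel];print(' hook',len(q),q.mean(0).round(4),q[:,:2].min(0).round(4),q[:,:2].max(0).round(4))
    k=(P[:,2]>.018)&(P[:,2]<.034)&(P[:,1]<-.12)&(P[:,1]>-.26)&(P[:,0]>.40)&(P[:,0]<.74)
    q=P[k];print(' rim',len(q),cv2.minAreaRect(q[:,:2].astype(np.float32)))
```

```text
top table z 0.0006504132963518483 0.0020967831107323
 coverage 0.9960734049479166
 hook 67 [ 0.7239 -0.1856  0.092 ] [ 0.7169 -0.2073] [ 0.7308 -0.1622]
 hook 68 [ 0.435  -0.184   0.0924] [ 0.4291 -0.2027] [ 0.441  -0.1585]
 rim 871 ((0.5797271132469177, -0.18292629718780518), (0.07311007380485535, 0.2856173515319824), 89.15760040283203)
side table z -0.0005796511611313448 0.002147966328751842
 coverage 0.9961140950520834
 hook 60 [ 0.7216 -0.1859  0.0906] [ 0.7155 -0.2101] [ 0.7301 -0.1652]
 hook 95 [ 0.4325 -0.1783  0.0915] [ 0.4263 -0.2042] [ 0.4404 -0.1581]
 rim 998 ((0.5774236917495728, -0.1837722659111023), (0.07525409758090973, 0.286214143037796), 89.18365478515625)
```

View pics/h_top.png

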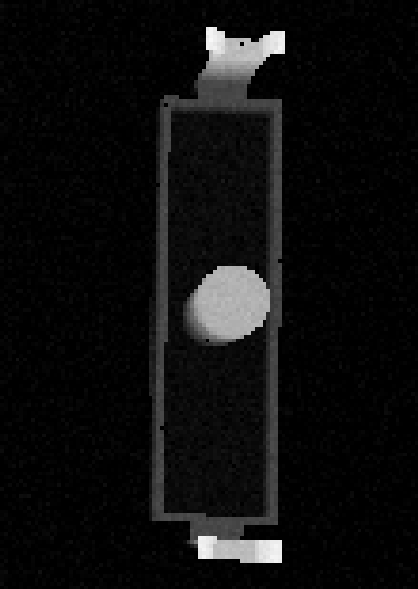

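View pics/h_side.png

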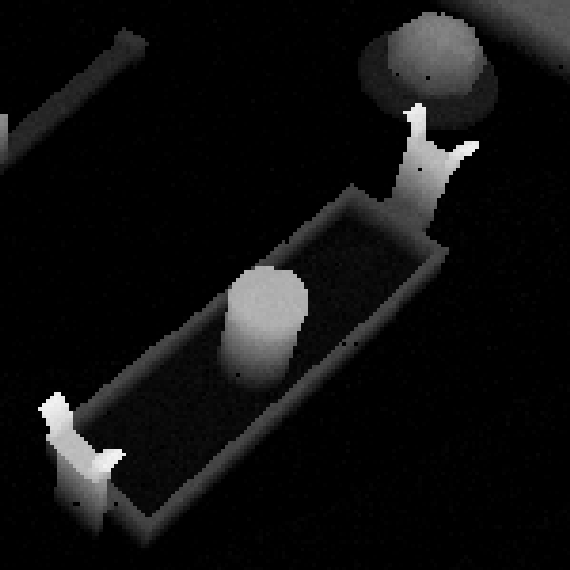

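```bash
cat > m2.py <<'E'
from h import *
t=load('top0.npz');s=load('side0.npz')
P={n:depthpts(f,np.ones((384,512),bool)) for n,f in(('top',t),('side',s))}
def cyl(c,z0,z1):
    o=[]
    for n,p in P.items():
        k=(np.hypot(*(p[:,:2]-c).T)<.032)&(p[:,2]>z0)&(p[:,2]<z1);q=p[k]
        (cc,rr)=cv2.minEnclosingCircle(q[:,:2].astype(np.float32));o.append(np.r_[q.mean(0),cc,rr,len(q)].round(4))
    return o
for n,c,z in[('brA',(.643,.258),.078),('brB',(.506,.268),.078),('brC',(.563,.170),.078),('tray',(.579,-.183),.07),('paleA',(.577,.263),.078),('paleB',(.492,.171),.078),('grey',(.64,.162),.078)]:
    print(n,*[list(x) for x in cyl(np.array(c),z-.007,z+.008)])
# bar grip
for n,p in P.items():
    k=(p[:,2]>.035)&(p[:,2]<.07)&(p[:,1]<.06)&(p[:,1]>-.06)&(p[:,0]>.45)&(p[:,0]<.65);q=p[k]
    top=q[q[:,2]>.050]
    print('grip',n,len(q),len(top),top.mean(0).round(4),q[:,2].max(),cv2.minAreaRect(top[:,:2].astype(np.float32)))
    k=(p[:,2]>.011)&(p[:,2]<.026)&(p[:,1]<.06)&(p[:,1]>-.06)&(p[:,0]>.3)&(p[:,0]<.78);q=p[k]
    print('bar',len(q),cv2.minAreaRect(q[:,:2].astype(np.float32)),np.percentile(q[:,2],[5,50,95]).round(4))
    k=(p[:,2]>.024)&(p[:,2]<.033)&(p[:,1]<-.13)&(p[:,1]>-.235)&(p[:,0]>.44)&(p[:,0]<.715);q=p[k]
    print('rim',len(q),np.median(q[:,2]),cv2.minAreaRect(q[:,:2].astype(np.float32)))
    k=(abs(p[:,2]-.004)<.006)&(p[:,1]<-.165)&(p[:,1]>-.2)&(p[:,0]>.46)&(p[:,0]<.7);print('floor',np.median(p[k,2]))
    for x0,x1 in((.70,.74),(.42,.45)):
        k=(p[:,2]>.068)&(p[:,2]<.081)&(p[:,1]<-.172)&(p[:,1]>-.196)&(p[:,0]>x0)&(p[:,0]<x1);q=p[k];print('hookbottom',len(q),np.median(q,0).round(4),q.max(0).round(3),q.min(0).round(3))
from bench import r
o=r.get_obs();print(R.from_rotvec(o['orientation']).as_matrix().round(3))
E
python3 m2.py
```

```text
brA [np.float64(0.6398), np.float64(0.2564), np.float64(0.0788), np.float64(0.6407), np.float64(0.2568), np.float64(0.0213), np.float64(289.0)] [np.float64(0.6392), np.float64(0.25), np.float64(0.0767), np.float64(0.6407), np.float64(0.2526), np.float64(0.022), np.float64(150.0)]
brB [np.float64(0.5047), np.float64(0.2667), np.float64(0.079), np.float64(0.5048), np.float64(0.2676), np.float64(0.0212), np.float64(297.0)] [np.float64(0.5028), np.float64(0.2607), np.float64(0.077), np.float64(0.5043), np.float64(0.2611), np.float64(0.0223), np.float64(171.0)]
brC [np.float64(0.5611), np.float64(0.1692), np.float64(0.0787), np.float64(0.5616), np.float64(0.1699), np.float64(0.0211), np.float64(295.0)] [np.float64(0.5599), np.float64(0.1629), np.float64(0.0767), np.float64(0.5618), np.float64(0.1647), np.float64(0.0223), np.float64(183.0)]
tray [np.float64(0.5766), np.float64(-0.1823), np.float64(0.0705), np.float64(0.5766), np.float64(-0.1826), np.float64(0.021), np.float64(291.0)] [np.float64(0.5741), np.float64(-0.1858), np.float64(0.0696), np.float64(0.5763), np.float64(-0.1843), np.f
[... 1550 characters left out ...]
[0.5438 0.0166 0.0542] 0.05723574281684507 ((0.5453563928604126, 0.017763342708349228), (0.05923406779766083, 0.019325969740748405), 3.9633214473724365)
bar 744 ((0.5462486743927002, 0.017709126695990562), (0.3403046429157257, 0.021692996844649315), 5.206348896026611) [0.012  0.0151 0.0212]
rim 647 0.02729285724265773 ((0.5777062177658081, -0.18375039100646973), (0.07514851540327072, 0.27431586384773254), 89.16007995605469)
floor 0.0038444637972362417
hookbottom 62 [ 0.7205 -0.184   0.0731] [ 0.73  -0.172  0.081] [ 0.714 -0.195  0.068]
hookbottom 74 [ 0.4317 -0.1818  0.0751] [ 0.44  -0.172  0.08 ] [ 0.427 -0.196  0.07 ]
[[ 0.948 -0.     0.318]
 [-0.318 -0.002  0.948]
 [ 0.    -1.    -0.002]]
```

Run:
```python
from h import *
for n in('top0','side0'):
    f=load(n+'.npz');p=depthpts(f,np.ones((384,512),bool))
    k=(p[:,2]>.09)&(p[:,2]<.6)&(p[:,0]>.0)&(p[:,0]<.95)&(p[:,1]>-.4)&(p[:,1]<.75);q=p[k]
    g=np.floor(q[:,:2]/.05).astype(int)
    for c in np.unique(g,axis=0):
        m=(g==c).all(1)
        if m.sum()>5: print(n,(c*.05).round(2),q[m,2].max().round(3),m.sum())
from bench import r
from scipy.spatial.transform import Rotation as R
```

```text
top0 [ 0.4  -0.25] 0.096 10
top0 [ 0.4 -0.2] 0.098 44
top0 [ 0.7  -0.25] 0.098 20
top0 [ 0.7 -0.2] 0.099 24
top0 [0.75 0.35] 0.205 681
top0 [0.75 0.4 ] 0.205 261
top0 [0.8  0.35] 0.204 89
top0 [0.8 0.4] 0.202 12
top0 [0.8  0.45] 0.202 371
top0 [0.8 0.5] 0.205 635
top0 [0.85 0.45] 0.152 89
top0 [0.85 0.5 ] 0.204 66
side0 [ 0.  -0.1] 0.236 1161
side0 [ 0.   -0.05] 0.168 80
side0 [ 0.05 -0.1 ] 0.236 157
side0 [ 0.05 -0.05] 0.227 1122
side0 [0.05 0.  ] 0.216 132
side0 [ 0.4  -0.25] 0.097 19
side0 [ 0.4 -0.2] 0.097 44
side0 [0.4  0.55] 0.125 192
side0 [0.4 0.6] 0.124 102
side0 [0.45 0.55] 0.125 149
side0 [0.45 0.6 ] 0.123 98
side0 [ 0.7  -0.25] 0.096 16
side0 [ 0.7 -0.2] 0.096 20
side0 [0.75 0.35] 0.201 485
side0 [0.75 0.4 ] 0.201 75
side0 [0.8  0.35] 0.2 52
side0 [0.8  0.45] 0.201 209
side0 [0.8 0.5] 0.201 222
side0 [0.85 0.5 ] 0.2 8
```

Candidates by pixel in the top view:
- **Brown:** (152,149), (144,210), (190,186) and the tray jar at (350,183).
- **Not wanted:** pale (148,179) and (188,218), grey (198,154), purple (208,277).

I'll take the brown jar at (144,210), "brB", and the one at (190,186), "brC". The third brown jar stays where it is.

Call:
jog_arm(motion=[[1,[0,0,0],[0,-6.2,0]],[1,[0,0,0],[0,-6.2,0]],[1,[0,0,0],[0,-6.1,0]],[1,[0.024,0,-0.0312],[0,0,0]],[1,[0.024,0,-0.0312],[0,0,0]],[1,[0.024,0,-0.0312],[0,0,0]],[1,[0.024,0,-0.0312],[0,0,0]],[1,[0.024,0,-0.0312],[0,0,0]],[1,[0.024,0,-0.0312],[0,0,0]],[1,[0,0,0],[0,0,0]]], force=40)

```text
clock: 0.93
tcp_pos: [0.3653, 0.4444, 0.25]
orientation: [-1.575, 0.008, -0.012]
contact_force: [0.7, -0.6, 0.1]
grip_width: 0.0854
```

```bash
cat > st.py <<'E'
from h import *
from bench import r
import sys
o=r.get_obs();M=R.from_rotvec(o['orientation']).as_matrix()
print('t',o['clock'],'p',o['tcp_pos'].round(4),'w',round(o['grip_width'],4),'F',o['contact_force'].round(2),'mom',o['moment'].round(3),'qd',np.abs(o['qvel']).max().round(3))
print('tilt deg',np.degrees(np.arccos(-M[2,1])).round(2),'yaw',np.degrees(np.arctan2(M[1,0],M[0,0])).round(2))
print('q',o['joints'].round(2))
if len(sys.argv)>3:
    tgt=np.array([float(x) for x in sys.argv[1:4]]);print('tool shift',(M.T@(tgt-o['tcp_pos'])).round(4))
    if len(sys.argv)>4:
        from math import radians
        Rt=R.from_matrix(np.c_[[np.cos(radians(float(sys.argv[4]))),np.sin(radians(float(sys.argv[4]))),0],[0,0,-1],[-np.sin(radians(float(sys.argv[4]))),np.cos(radians(float(sys.argv[4]))),0]])
        print('turn',np.degrees((R.from_matrix(M).inv()*Rt).as_rotvec()).round(2))
E
python3 st.py 0.504 0.2645 0.25 0
```

```text
t 0.9333 p [0.3653 0.4444 0.25  ] w 0.0854 F [ 0.75 -0.63  0.06] mom [-0.052 -0.067 -0.042] qd 0.093
tilt deg 0.31 yaw -0.74
q [-1.01  0.31  0.02  1.8  -0.    1.03  0.57]
tool shift [ 0.141   0.0013 -0.178 ]
turn [ 0.27 -0.74  0.16]
```

Call:
jog_arm(motion=[[1,[0.0235,0,-0.0297],[0,0,0]],[1,[0.0235,0,-0.0297],[0,0,0]],[1,[0.0235,0,-0.0297],[0,0,0]],[1,[0.0235,0,-0.0297],[0,0,0]],[1,[0.0235,0,-0.0297],[0,0,0]],[1,[0.0235,0,-0.0297],[0,0,0]],[1,[0,0,0],[0,0,0]],[1,[0,0,0],[0,0,0]],[1,[0,0,0],[0,0,0]]])

```text
clock: 1.68
tcp_pos: [0.4989, 0.2748, 0.25]
orientation: [-1.571, 0.001, -0.0]
contact_force: [0.6, 0.3, 0.3]
grip_width: 0.0855
```

```bash
python3 st.py 0.504 0.2645 0.13 0
python3 - <<'E'
from h import *
from bench import r
for n in("side","top"):
    f=r.grab_frame(n); cv2.imwrite(f"pics/{n}1.png",f["image"][:,:,::-1]); np.savez(f"{n}1.npz",**f)
E
```

```text
t 1.6833 p [0.4989 0.2748 0.25  ] w 0.0855 F [0.63 0.26 0.27] mom [0.016 0.007 0.048] qd 0.025
tilt deg 0.05 yaw -0.05
q [-0.7   0.3   0.11  1.82 -0.04  1.02  0.99]
tool shift [ 0.0052  0.12   -0.0103]
turn [-0.01 -0.05 -0.05]
```

View pics/side1.png

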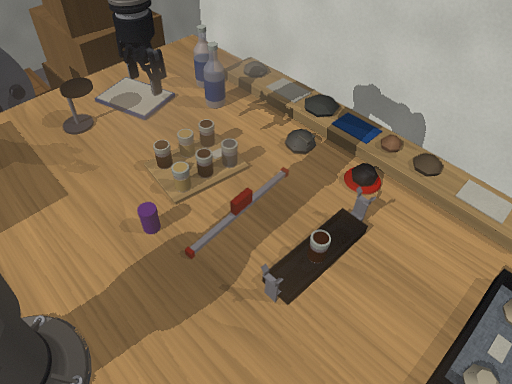

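View pics/top1.png

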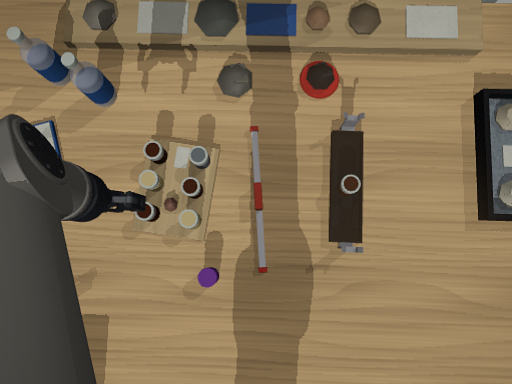

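Run:
```python
from h import *
s=load('side1.npz')
p=np.array([.4989,.2748,.25])
print(proj(s,[p,p+[0,.0,-.019],p+[0,.0427,-.006],p+[0,-.0427,-.006],p+[0,.0427,-.019],p+[0,-.0427,-.019]]).round(1))
P=depthpts(s,np.ones((384,512),bool))
k=(np.abs(P[:,0]-.5)<.04)&(np.abs(P[:,1]-.275)<.07)&(P[:,2]>.2)&(P[:,2]<.27);q=P[k];print(len(q))
for sgn in(1,-1):
    a=q[(q[:,1]-.275)*sgn>.02];print(a.min(0).round(4),a.max(0).round(4),a.mean(0).round(4))
cv2.imwrite('pics/c_grip.png',cv2.resize(s['image'][40:120,100:190,::-1],None,fx=7,fy=7,interpolation=cv2.INTER_CUBIC))
```

```text
[[144.4  82.6]
 [145.8  90.1]
 [134.5  77.7]
 [155.8  92.7]
 [135.5  82.8]
 [156.7  97.9]]
200
[0.488  0.3117 0.2427] [0.5103 0.3228 0.2699] [0.4978 0.3165 0.2569]
[0.4881 0.2153 0.2429] [0.5075 0.2316 0.2698] [0.4953 0.2215 0.2583]
```

View pics/c_grip.png

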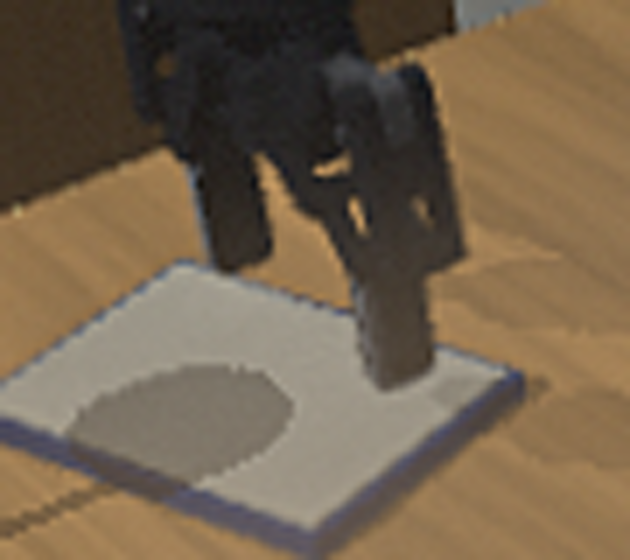

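In the side view the fingers straddle (145,82), and depth puts the open tips about 7 mm ahead of the TCP. The finger midpoint also shows that the side camera reads y about 3 mm low, so I'll trust the top camera's y here. Descending on brB.

Call:
jog_arm(motion=[[1,[0.0052,0.01,-0.0083],[0,0,0]],[1,[0,0.03,0],[0,0,0]],[1,[0,0.03,0],[0,0,0]],[1,[0,0.03,0],[0,0,0]],[1,[0,0.03,0],[0,0,0]],[1,[0,0,0],[0,0,0]],[1,[0,0,0],[0,0,0]]])

```text
clock: 2.37
tcp_pos: [0.5033, 0.2655, 0.1189]
orientation: [-1.573, 0.003, 0.003]
contact_force: [-0.8, -0.5, 1.1]
grip_width: 0.0857
```

```bash
python3 st.py 0.504 0.2665 0.066 0
```

```text
t 2.3667 p [0.5033 0.2655 0.1189] w 0.0857 F [-0.79 -0.5   1.13] mom [-0.009 -0.063 -0.03 ] qd 0.049
tilt deg 0.24 yaw 0.0
q [-0.67  0.47  0.09  1.93 -0.06  0.76  1.03]
tool shift [0.0009 0.0529 0.0011]
turn [ 0.13  0.   -0.2 ]
```

Call:
jog_arm(motion=[[1,[0.0005,0.027,0.001],[0,0,0]],[1,[0,0.026,0],[0,0,0]],[1,[0,0,0],[0,0,0]],[0.2,[0,0,0],[0,0,0]],[0.2,[0,0,0],[0,0,0]],[0.2,[0,0,0],[0,0,0]],[0.2,[0,0,0],[0,0,0]],[0.2,[0,0,0],[0,0,0]],[0.2,[0,0,0],[0,0,0]]], force=30)

```text
clock: 3.12
tcp_pos: [0.5065, 0.2676, 0.0694]
orientation: [-1.569, -0.001, -0.003]
contact_force: [-0.8, -0.1, 7.5]
grip_width: 0.041
```

```bash
python3 st.py 0.504 0.2665 0.066 0
```

```text
t 3.1167 p [0.5065 0.2676 0.0694] w 0.041 F [-0.8  -0.07  7.48] mom [-0.014  0.131 -0.002] qd 0.001
tilt deg 0.21 yaw -0.07
q [-0.66  0.54  0.08  1.95 -0.07  0.65  1.04]
tool shift [-0.0025  0.0034 -0.0011]
turn [-0.11 -0.07  0.17]
```

Call:
jog_arm(motion=[[0.2,[0,-0.015,0],[0,0,0]],[0.2,[0,-0.03,0],[0,0,0]],[0.2,[0,-0.03,0],[0,0,0]],[0.2,[0,-0.03,0],[0,0,0]],[0.2,[0,-0.03,-0.01],[0,0,0]],[0.2,[0,0,-0.02],[0,0,0]],[0.2,[0,0,-0.03],[0,0,0]],[0.2,[0,0,-0.03],[0,0,0]],[0.2,[0,0,0],[0,0,0]],[0.2,[0,0,0],[0,0,0]]], force=30)

```text
clock: 3.95
tcp_pos: [0.5053, 0.1749, 0.2032]
orientation: [-1.571, 0.003, -0.005]
contact_force: [0.1, 0.8, -1.0]
grip_width: 0.0409
```

```bash
python3 st.py 0.503 -0.182 0.2 -0.9;  python3 - <<'E'
from h import *
from bench import r
f=r.grab_frame("side"); cv2.imwrite("pics/side2.png",f["image"][:,:,::-1])
E
```

```text
t 3.95 p [0.5053 0.1749 0.2032] w 0.0409 F [ 0.11  0.78 -1.  ] mom [ 0.063 -0.002  0.05 ] qd 0.047
tilt deg 0.05 yaw -0.28
q [-0.57  0.3   0.14  1.95 -0.05  0.9   1.17]
tool shift [-0.0006  0.0031 -0.3569]
turn [-0.01  0.62  0.05]
```

View pics/side2.png

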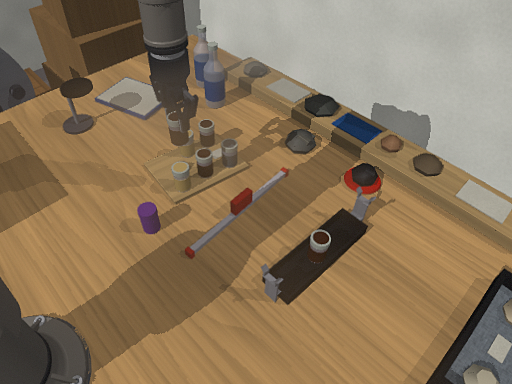

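In this view brB hangs upright in the jaws at (178,125) and the other jars look undisturbed. Carrying it to the tray.

Call:
jog_arm(motion=[[0.2,[0,0,-0.015],[0,0.3,0]],[0.2,[0,0,-0.028],[0,0.3,0]],[0.2,[0,0,-0.036],[0,0,0]],[0.2,[0,0,-0.038],[0,0,0]],[0.2,[0,0,-0.038],[0,0,0]],[0.2,[0,0,-0.038],[0,0,0]],[0.2,[0,0,-0.038],[0,0,0]],[0.2,[0,0,-0.038],[0,0,0]],[0.2,[0,0,-0.038],[0,0,0]],[0.2,[0,0,-0.03],[0,0,0]]])

```text
clock: 4.83
tcp_pos: [0.5013, -0.1626, 0.2027]
orientation: [-1.571, 0.009, -0.01]
contact_force: [-0.1, -0.7, -0.4]
grip_width: 0.0409
```

Call:
jog_arm(motion=[[0.2,[0,0,-0.015],[0,0,0]],[0.2,[0,0,0],[0,0,0]],[0.2,[0,0,0],[0,0,0]]])

```text
clock: 5.08
tcp_pos: [0.5014, -0.1752, 0.2022]
orientation: [-1.571, 0.01, -0.01]
contact_force: [0.2, 0.3, -0.4]
grip_width: 0.0412
```

```bash
python3 st.py 0.503 -0.182 0.12 -0.9
```

```text
t 5.0833 p [ 0.5014 -0.1752  0.2022] w 0.0412 F [ 0.23  0.34 -0.43] mom [0.041 0.009 0.03 ] qd 0.031
tilt deg 0.01 yaw -0.7
q [-0.03  0.3   0.31  1.96 -0.12  0.89  1.89]
tool shift [ 0.0017  0.0822 -0.0068]
turn [-0.01  0.2  -0.01]
```

Call:
jog_arm(motion=[[0.2,[0.0017,0,-0.0068],[0,0.2,0]],[0.2,[0,0.02,0],[0,0,0]],[0.2,[0,0.03,0],[0,0,0]],[0.2,[0,0.03,0],[0,0,0]],[0.2,[0,0.022,0],[0,0,0]],[0.2,[0,0.01,0],[0,0,0]],[0.2,[0,0,0],[0,0,0]],[0.2,[0,0,0],[0,0,0]]])

```text
clock: 5.75
tcp_pos: [0.5035, -0.1812, 0.0906]
orientation: [-1.571, 0.011, -0.011]
contact_force: [0.6, 0.1, -1.4]
grip_width: 0.0408
```

```bash
python3 st.py 0.503 -0.182 0.0614 -0.9;  python3 - <<'E'
from h import *
from bench import r
f=r.grab_frame("side"); cv2.imwrite("pics/side3.png",cv2.resize(f["image"][130:310,220:420,::-1],None,fx=3.3,fy=3.3))
E
```

```text
t 5.75 p [ 0.5035 -0.1812  0.0906] w 0.0408 F [ 0.58  0.12 -1.41] mom [ 0.002  0.007 -0.008] qd 0.027
tilt deg 0.01 yaw -0.78
q [ 0.02  0.47  0.26  2.03 -0.19  0.66  1.97]
tool shift [-0.0004  0.0292 -0.0008]
turn [-0.01  0.12 -0.01]
```

View pics/side3.png

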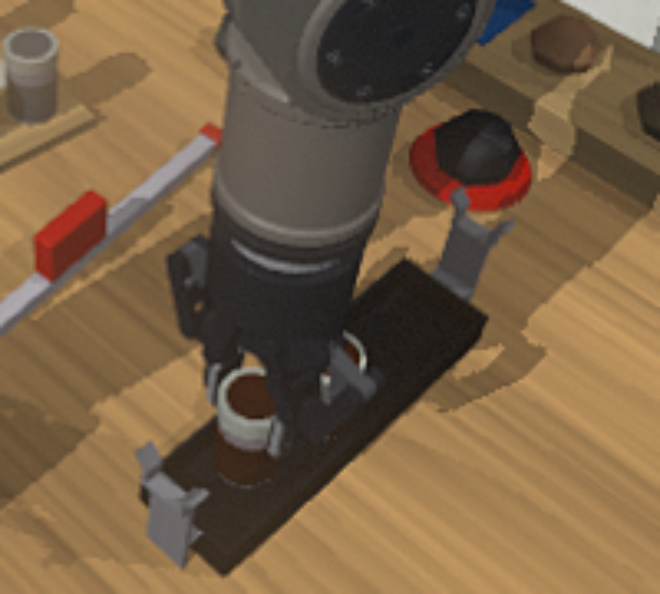

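brB is upright just above the tray floor at crop (248,430), with the middle jar clear of the gripper. Lowering in small steps.

Call:
jog_arm(motion=[[0.2,[0,0.012,0],[0,0,0]],[0.2,[0,0.01,0],[0,0,0]],[0.2,[0,0.003,0],[0,0,0]],[0.2,[0,0.002,0],[0,0,0]],[0.2,[0,0,0],[0,0,0]],[0.2,[0,0,0],[0,0,0]]])

```text
clock: 6.3
tcp_pos: [0.503, -0.1819, 0.0633]
orientation: [-1.571, 0.012, -0.012]
contact_force: [0.2, -0.2, -0.4]
grip_width: 0.0407
```

```bash
python3 st.py 0.503 -0.182 0.0614 -0.9
```

```text
t 6.3 p [ 0.503  -0.1819  0.0633] w 0.0407 F [ 0.18 -0.16 -0.36] mom [0.032 0.008 0.013] qd 0.006
tilt deg 0.0 yaw -0.86
q [ 0.04  0.52  0.24  2.04 -0.21  0.6   1.98]
tool shift [ 0.      0.0019 -0.0001]
turn [-0.    0.04 -0.  ]
```

Call:
jog_arm(motion=[[0.2,[0,0.0015,0],[0,0,0]],[0.2,[0,0.001,0],[0,0,0]],[0.2,[0,0,0],[0,0,0]],[0.2,[0,0,0],[0,0,0]]])

```text
clock: 6.63
tcp_pos: [0.5035, -0.1821, 0.0614]
orientation: [-1.571, 0.011, -0.013]
contact_force: [-0.3, -0.8, 4.3]
grip_width: 0.0409
```

Call:
jog_arm(motion=[[0.7,[0,0,0],[0,0,0]],[0.8,[0,0,0],[0,0,0]],[1,[0,0,0],[0,0,0]],[1,[0,0,0],[0,0,0]],[1,[0,0,0],[0,0,0]],[1,[0,-0.02,0],[0,0,0]],[1,[0,-0.035,0],[0,0,0]],[1,[0,-0.035,0],[0,0,0]],[1,[0,-0.03,0],[0,0,0]],[1,[0,0,0],[0,0,0]]])

```text
clock: 7.47
tcp_pos: [0.5062, -0.1831, 0.1865]
orientation: [-1.572, 0.005, -0.02]
contact_force: [1.6, -0.0, 0.3]
grip_width: 0.0857
```

```bash
python3 st.py 0.5605 0.169 0.2 0
```

```text
t 7.4667 p [ 0.5062 -0.1831  0.1865] w 0.0857 F [ 1.6  -0.    0.34] mom [-0.056 -0.05  -0.004] qd 0.092
tilt deg 0.56 yaw -0.88
q [-0.02  0.33  0.31  1.97 -0.13  0.85  1.92]
tool shift [ 0.049  -0.0136  0.3529]
turn [ 0.1  -0.88  0.55]
```

Call:
jog_arm(motion=[[1,[0.002,0,0.015],[0,-0.4,0]],[1,[0.005,-0.005,0.03],[0,-0.4,0]],[1,[0.006,-0.005,0.037],[0,0,0]],[1,[0.006,0,0.038],[0,0,0]],[1,[0.006,0,0.038],[0,0,0]],[1,[0.006,0,0.038],[0,0,0]],[1,[0.006,0,0.038],[0,0,0]],[1,[0.006,0,0.038],[0,0,0]],[1,[0.004,0,0.036],[0,0,0]],[1,[0.002,0,0.03],[0,0,0]]])

```text
clock: 8.3
tcp_pos: [0.5525, 0.1594, 0.1903]
orientation: [-1.57, -0.001, 0.001]
contact_force: [1.2, -0.0, 0.4]
grip_width: 0.0856
```

Call:
jog_arm(motion=[[1,[0,0,0.012],[0,0,0]],[1,[0,0,0],[0,0,0]],[1,[0,0,0],[0,0,0]]])

```text
clock: 8.55
tcp_pos: [0.5523, 0.1676, 0.1902]
orientation: [-1.572, 0.001, 0.001]
contact_force: [-0.5, -1.4, 0.2]
grip_width: 0.0857
```

```bash
python3 st.py 0.5615 0.169 0.067 0;python3 - <<'E'
from h import *
from bench import r
f=r.grab_frame("side"); cv2.imwrite("pics/side4.png",f["image"][:,:,::-1]);np.savez("side4.npz",**f)
f=r.grab_frame("top"); cv2.imwrite("pics/top4.png",f["image"][:,:,::-1]);np.savez("top4.npz",**f)
P=depthpts(f,np.ones((384,512),bool))
for c in((.503,-.182),(.577,-.183),(.6407,.257)):
    k=(np.hypot(*(P[:,:2]-c).T)<.032)&(P[:,2]>.058)&(P[:,2]<.09);q=P[k];print(c,len(q),np.median(q,0).round(4),cv2.minEnclosingCircle(q[:,:2].astype(np.float32)))
E
```

```text
t 8.55 p [0.5523 0.1676 0.1902] w 0.0857 F [-0.46 -1.39  0.25] mom [-0.059  0.005  0.001] qd 0.034
tilt deg 0.08 yaw -0.01
q [-0.55  0.38  0.19  1.86 -0.09  0.9   1.25]
tool shift [0.0093 0.1232 0.0016]
turn [ 0.06 -0.01 -0.05]
(0.503, -0.182) 297 [ 0.5016 -0.1828  0.0702] ((0.5019752383232117, -0.18347235023975372), 0.02078128792345524)
(0.577, -0.183) 300 [ 0.576  -0.1823  0.0704] ((0.5768265724182129, -0.18264876306056976), 0.020935531705617905)
(0.6407, 0.257) 0 [nan nan nan] ((0.0, 0.0), 0.0)
  return _methods._mean(a, axis=axis, dtype=dtype,
  ret = um.true_divide(
```

View pics/side4.png

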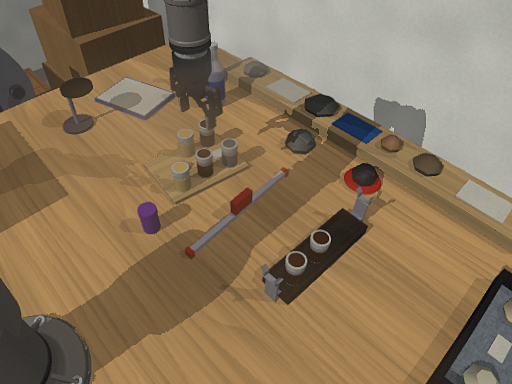

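The tray now holds two upright brown jars, at (296,262) and (320,240), both with cap tops at 70 mm. Descending on brC.

Call:
jog_arm(motion=[[1,[0.0093,0.01,0.0015],[0,0,0]],[1,[0,0.03,0],[0,0,0]],[1,[0,0.03,0],[0,0,0]],[1,[0,0.025,0],[0,0,0]],[1,[0,0.01,0],[0,0,0]],[1,[0,0,0],[0,0,0]],[1,[0,0,0],[0,0,0]]])

```text
clock: 9.23
tcp_pos: [0.5624, 0.1682, 0.0863]
orientation: [-1.571, 0.002, -0.002]
contact_force: [1.1, -0.5, 0.6]
grip_width: 0.0853
```

```bash
python3 st.py 0.5615 0.169 0.069 0
```

```text
t 9.2333 p [0.5624 0.1682 0.0863] w 0.0853 F [ 1.06 -0.53  0.64] mom [ 0.016  0.012 -0.016] qd 0.028
tilt deg 0.03 yaw -0.16
q [-0.52  0.54  0.16  1.91 -0.13  0.7   1.28]
tool shift [-0.0009  0.0173  0.0008]
turn [ 0.03 -0.16  0.  ]
```

Call:
jog_arm(motion=[[1,[-0.0009,0.012,0.0008],[0,0,0]],[1,[0,0.004,0],[0,0,0]],[1,[0,0,0],[0,0,0]],[0.2,[0,0,0],[0,0,0]],[0.2,[0,0,0],[0,0,0]],[0.2,[0,0,0],[0,0,0]],[0.2,[0,0,0],[0,0,0]],[0.2,[0,0,0],[0,0,0]],[0.2,[0,0,0],[0,0,0]]], force=30)

```text
clock: 9.98
tcp_pos: [0.5615, 0.1704, 0.0703]
orientation: [-1.57, 0.0, -0.002]
contact_force: [-0.7, -0.4, 4.0]
grip_width: 0.0409
```

Call:
jog_arm(motion=[[0.2,[0,-0.015,0],[0,0,0]],[0.2,[0,-0.03,0],[0,0,0]],[0.2,[0,-0.03,0],[0,0,0]],[0.2,[0,-0.03,0],[0,0,0]],[0.2,[0,-0.03,-0.01],[0,0,0]],[0.2,[0.004,0,-0.025],[0,0,0]],[0.2,[0.006,0,-0.035],[0,0,0]],[0.2,[0.007,0,-0.038],[0,0,0]],[0.2,[0.005,0,-0.03],[0,0,0]],[0.2,[0,0,0],[0,0,0]]])

```text
clock: 10.82
tcp_pos: [0.5833, 0.0235, 0.205]
orientation: [-1.575, 0.008, -0.009]
contact_force: [-0.2, -0.4, 0.0]
grip_width: 0.0408
```

```bash
python3 st.py 0.653 -0.1845 0.2 -0.9
```

```text
t 10.8167 p [0.5833 0.0235 0.205 ] w 0.0408 F [-0.15 -0.4   0.01] mom [-0.073 -0.074  0.027] qd 0.083
tilt deg 0.25 yaw -0.63
q [-0.34  0.38  0.24  1.84 -0.1   0.94  1.51]
tool shift [ 0.072   0.0059 -0.2072]
turn [0.24 0.27 0.03]
```

Call:
jog_arm(motion=[[0.2,[0.01,0,-0.03],[0,0.3,0]],[0.2,[0.012,0,-0.035],[0,0,0]],[0.2,[0.012,0,-0.035],[0,0,0]],[0.2,[0.012,0,-0.035],[0,0,0]],[0.2,[0.012,0,-0.035],[0,0,0]],[0.2,[0.01,0,-0.025],[0,0,0]],[0.2,[0.004,0,-0.012],[0,0,0]],[0.2,[0,0,0],[0,0,0]],[0.2,[0,0,0],[0,0,0]]])

```text
clock: 11.57
tcp_pos: [0.6535, -0.1745, 0.2041]
orientation: [-1.57, 0.006, -0.004]
contact_force: [-0.3, -0.0, -0.8]
grip_width: 0.0407
```

```bash
python3 st.py 0.653 -0.1845 0.09 -0.9
python3 - <<'E'
from h import *
from bench import r
f=r.grab_frame("side"); cv2.imwrite("pics/side5.png",f["image"][:,:,::-1]);np.savez("side5.npz",**f)
E
```

```text
t 11.5667 p [ 0.6535 -0.1745  0.2041] w 0.0407 F [-0.29 -0.02 -0.77] mom [0.055 0.052 0.01 ] qd 0.031
tilt deg 0.09 yaw -0.38
q [-0.02  0.53  0.28  1.61 -0.16  1.02  1.87]
tool shift [-0.0003  0.1141 -0.0101]
turn [-0.05  0.52 -0.07]
```

View pics/side5.png

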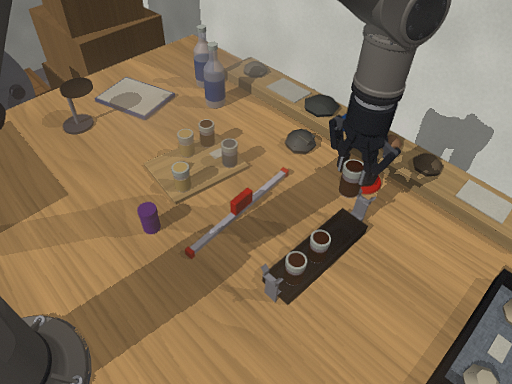

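brC is upright in the jaws at (353,175), and the other board jars and the pebble have not moved. Lowering into the tray.

Call:
jog_arm(motion=[[0.2,[0,0.01,-0.01],[0,0.5,0]],[0.2,[0,0.03,0],[0,0,0]],[0.2,[0,0.03,0],[0,0,0]],[0.2,[0,0.03,0],[0,0,0]],[0.2,[0,0.02,0],[0,0,0]],[0.2,[0,0.012,0],[0,0,0]],[0.2,[0,0.004,0],[0,0,0]],[0.2,[0,0,0],[0,0,0]],[0.2,[0,0,0],[0,0,0]]])

```text
clock: 12.37
tcp_pos: [0.6546, -0.185, 0.0699]
orientation: [-1.571, 0.01, -0.013]
contact_force: [0.5, -0.3, -0.1]
grip_width: 0.0407
```

```bash
python3 st.py 0.653 -0.1845 0.0623 -0.9
```

```text
t 12.3667 p [ 0.6546 -0.185   0.0699] w 0.0407 F [ 0.5  -0.3  -0.13] mom [-0.043 -0.005  0.005] qd 0.016
tilt deg 0.1 yaw -0.83
q [ 0.02  0.69  0.24  1.68 -0.21  0.79  1.91]
tool shift [-0.0016  0.0076  0.0005]
turn [0.02 0.07 0.1 ]
```

Call:
jog_arm(motion=[[0.2,[-0.001,0.003,0.0005],[0,0,0]],[0.2,[0,0.0025,0],[0,0,0]],[0.2,[0,0.0015,0],[0,0,0]],[0.2,[0,0.0008,0],[0,0,0]],[0.2,[0,0,0],[0,0,0]],[0.2,[0,0,0],[0,0,0]]])

```text
clock: 12.87
tcp_pos: [0.6537, -0.1847, 0.0623]
orientation: [-1.571, 0.01, -0.013]
contact_force: [-1.3, 0.8, 4.6]
grip_width: 0.0407
```

Call:
jog_arm(motion=[[0.7,[0,0,0],[0,0,0]],[0.8,[0,0,0],[0,0,0]],[1,[0,0,0],[0,0,0]],[1,[0,0,0],[0,0,0]],[1,[0,0,0],[0,0,0]],[1,[0,-0.02,0],[0,0,0]],[1,[0,-0.035,0],[0,0,0]],[1,[0,-0.035,0],[0,0,0]],[1,[0,-0.03,0],[0,0,0]],[1,[0,0,0],[0,0,0]]])

```text
clock: 13.7
tcp_pos: [0.6564, -0.186, 0.1882]
orientation: [-1.573, 0.004, -0.021]
contact_force: [1.0, -0.7, 1.2]
grip_width: 0.0854
```

```bash
python3 st.py 0.547 0.021 0.2 5.1
```

```text
t 13.7 p [ 0.6564 -0.186   0.1882] w 0.0854 F [ 0.99 -0.72  1.2 ] mom [-0.09  -0.062 -0.032] qd 0.076
tilt deg 0.64 yaw -0.88
q [-0.01  0.55  0.28  1.62 -0.17  0.99  1.88]
tool shift [-0.1124 -0.0134  0.2053]
turn [ 0.15 -5.98  0.62]
```

Call:
jog_arm(motion=[[1,[-0.01,0,0.02],[0,0,0]],[1,[-0.018,0,0.032],[0,0,0]],[1,[-0.019,0,0.034],[0,0,0]],[1,[-0.019,0,0.034],[0,0,0]],[1,[-0.019,0,0.034],[0,-1,0]],[1,[-0.015,0,0.028],[0,-2,0]],[1,[-0.01,0,0.018],[0,-2,0]],[1,[0,0,0],[0,-1,0]],[1,[0,0,0],[0,0,0]],[1,[0,0,0],[0,0,0]]])

```text
clock: 14.53
tcp_pos: [0.5448, 0.0153, 0.1811]
orientation: [-1.57, -0.07, 0.069]
contact_force: [1.2, -0.0, 0.6]
grip_width: 0.085
```

```bash
python3 st.py 0.547 0.021 0.044 5.1
python3 - <<'E'
from h import *
from bench import r
for n in("side","top"):
    f=r.grab_frame(n); cv2.imwrite(f"pics/{n}6.png",f["image"][:,:,::-1]);np.savez(f"{n}6.npz",**f)
    p=depthpts(f,np.ones((384,512),bool))
    for c in((.502,-.183),(.577,-.183),(.653,-.185)):
        k=(np.hypot(*(p[:,:2]-c).T)<.032)&(p[:,2]>.060)&(p[:,2]<.09);q=p[k];print(n,c,len(q),np.median(q,0).round(4),[np.round(x,4) for x in cv2.minEnclosingCircle(q[:,:2].astype(np.float32))])
    k=(p[:,2]>.011)&(p[:,2]<.026)&(p[:,1]<.06)&(p[:,1]>-.06)&(p[:,0]>.3)&(p[:,0]<.78);q=p[k]
    print('bar',len(q),cv2.minAreaRect(q[:,:2].astype(np.float32)))
E
```

```text
t 14.5333 p [0.5448 0.0153 0.1811] w 0.085 F [ 1.19 -0.05  0.61] mom [-0.043  0.03   0.007] qd 0.013
tilt deg 0.05 yaw 5.06
q [-0.32  0.35  0.22  1.95 -0.1   0.86  1.61]
tool shift [0.0026 0.1371 0.0055]
turn [ 0.03 -0.04  0.04]
side (0.502, -0.183) 375 [ 0.498  -0.1863  0.0699] [array([ 0.5008, -0.1846]), np.float64(0.0218)]
side (0.577, -0.183) 314 [ 0.5728 -0.1864  0.0697] [array([ 0.5761, -0.1845]), np.float64(0.0216)]
side (0.653, -0.185) 278 [ 0.649  -0.191   0.0692] [array([ 0.652 , -0.1893]), np.float64(0.0216)]
bar 729 ((0.5465075969696045, 0.017171073704957962), (0.3400617837905884, 0.020319322124123573), 5.208494186401367)
top (0.502, -0.183) 296 [ 0.5017 -0.1828  0.0704] [array([ 0.5018, -0.1835]), np.float64(0.0208)]
top (0.577, -0.183) 296 [ 0.5761 -0.1825  0.0705] [array([ 0.5774, -0.1825]), np.float64(0.021)]
top (0.653, -0.185) 292 [ 0.6523 -0.1863  0.0703] [array([ 0.6538, -0.1867]), np.float64(0.0213)]
bar 0 ((0.0, 0.0), (0.0, 0.0), 0.0)
```

View pics/side6.png

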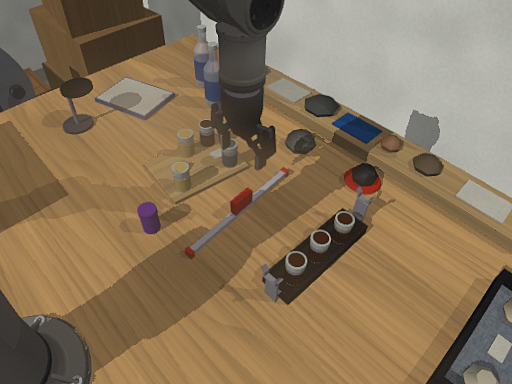

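View pics/top6.png

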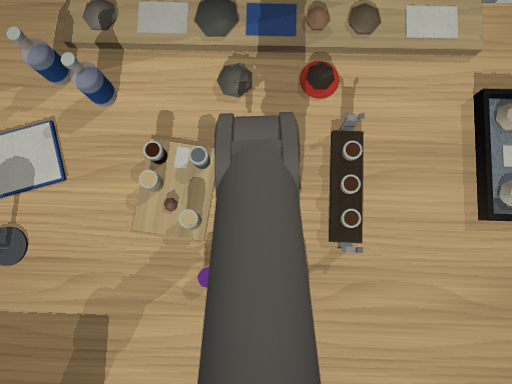

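All three brown jars stand in the tray at top-view (352,150), (351,184) and (351,218), with cap tops at about 70 mm. The fourth is still at (153,151). Next is the bar, with jaws across its grip.

Call:
jog_arm(motion=[[1,[0.0024,0.01,0.0055],[0,0,0]],[1,[0,0.03,0],[0,0,0]],[1,[0,0.03,0],[0,0,0]],[1,[0,0.03,0],[0,0,0]],[1,[0,0.02,0],[0,0,0]],[1,[0,0.01,0],[0,0,0]],[1,[0,0,0],[0,0,0]],[1,[0,0,0],[0,0,0]]])

```text
clock: 15.3
tcp_pos: [0.5465, 0.0216, 0.0508]
orientation: [-1.57, -0.069, 0.07]
contact_force: [0.5, 0.1, 0.6]
grip_width: 0.0857
```

```bash
python3 st.py 0.547 0.021 0.042 5.1
```

```text
t 15.3 p [0.5465 0.0216 0.0508] w 0.0857 F [0.51 0.07 0.59] mom [ 0.008 -0.001  0.001] qd 0.033
tilt deg 0.03 yaw 5.1
q [-0.29  0.55  0.17  2.02 -0.16  0.59  1.65]
tool shift [ 0.0005  0.0088 -0.0007]
turn [ 0.02 -0.   -0.03]
```

Call:
jog_arm(motion=[[1,[0.0005,0.008,0],[0,0,0]],[1,[0,0,0],[0,0,0]],[0,[0,0,0],[0,0,0]],[0,[0,0,0],[0,0,0]],[0,[0,0,0],[0,0,0]],[0,[0,0,0],[0,0,0]],[0,[0,0,0],[0,0,0]],[0,[0,0,0],[0,0,0]],[0,[0,0,0],[0,0,0]],[0,[0,0,0],[0,0,0]]], force=60)

```text
clock: 16.13
tcp_pos: [0.5468, 0.022, 0.0431]
orientation: [-1.57, -0.071, 0.07]
contact_force: [-0.3, 0.2, 1.7]
grip_width: 0.0172
```

```bash
python3 st.py 0.547 0.021 0.042 5.1
```

```text
t 16.1333 p [0.5468 0.022  0.0431] w 0.0172 F [-0.26  0.17  1.7 ] mom [-0.091  0.066 -0.009] qd 0.002
tilt deg 0.0 yaw 5.15
q [-0.29  0.56  0.17  2.02 -0.16  0.57  1.66]
tool shift [ 0.0001  0.0011 -0.001 ]
turn [0.   0.05 0.  ]
```

Call:
jog_arm(motion=[[0,[0,-0.015,0],[0,0,0]],[0,[0,-0.03,0],[0,0,0]],[0,[0,-0.035,0],[0,0,0]],[0,[0,-0.035,0],[0,0,0]],[0,[0,-0.03,0],[0,0,0]],[0,[0,-0.015,0],[0,1,0]],[0,[0,0,0],[0,2,0]],[0,[0,0,0],[0,2,0]],[0,[0,0,0],[0,1,0]],[0,[0,0,0],[0,0,0]]])

```text
clock: 16.97
tcp_pos: [0.5463, 0.0221, 0.2026]
orientation: [-1.571, 0.013, -0.011]
contact_force: [0.9, -0.4, -1.3]
grip_width: 0.0173
```

```bash
python3 st.py 0.578 -0.1833 0.2 -0.9
python3 - <<'E'
from h import *
from bench import r
f=r.grab_frame("side"); cv2.imwrite("pics/side7.png",f["image"][:,:,::-1]);np.savez("side7.npz",**f)
E
```

```text
t 16.9667 p [0.5463 0.0221 0.2026] w 0.0173 F [ 0.9  -0.38 -1.31] mom [-0.018 -0.029  0.042] qd 0.032
tilt deg 0.06 yaw -0.86
q [-0.36  0.32  0.25  1.93 -0.1   0.9   1.5 ]
tool shift [ 0.0348  0.0026 -0.2049]
turn [ 0.01  0.04 -0.06]
```

View pics/side7.png

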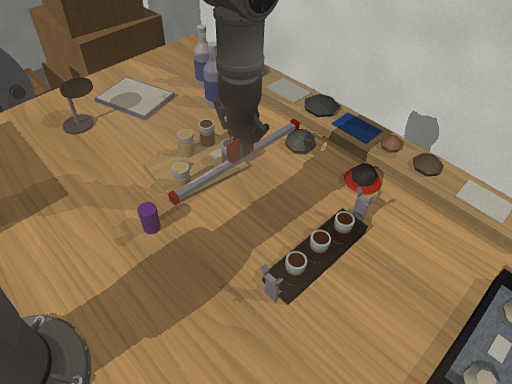

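The bar is held level, with its caps at (174,197) and (295,125). Carrying it over the tray.

Call:
jog_arm(motion=[[0,[0.003,0,-0.015],[0,0,0]],[0,[0.005,0,-0.03],[0,0,0]],[0,[0.006,0,-0.035],[0,0,0]],[0,[0.006,0,-0.035],[0,0,0]],[0,[0.006,0,-0.035],[0,0,0]],[0,[0.005,0,-0.03],[0,0,0]],[0,[0.003,0,-0.015],[0,0,0]],[0,[0.001,0,-0.006],[0,0,0]],[0,[0,0,0],[0,0,0]],[0,[0,0,0],[0,0,0]]])

```text
clock: 17.85
tcp_pos: [0.5786, -0.1782, 0.2024]
orientation: [-1.57, 0.012, -0.01]
contact_force: [0.5, 1.2, -2.1]
grip_width: 0.0171
```

```bash
python3 st.py 0.578 -0.1833 0.155 -0.9
```

```text
t 17.85 p [ 0.5786 -0.1782  0.2024] w 0.0171 F [ 0.48  1.19 -2.13] mom [0.012 0.019 0.013] qd 0.022
tilt deg 0.09 yaw -0.79
q [-0.04  0.42  0.31  1.79 -0.16  0.95  1.89]
tool shift [-0.0005  0.0474 -0.0052]
turn [-0.06  0.11 -0.06]
```

Call:
jog_arm(motion=[[0,[-0.0005,0.01,-0.005],[0,0.1,0]],[0,[0,0.02,0],[0,0,0]],[0,[0,0.015,0],[0,0,0]],[0,[0,0,0],[0,0,0]],[0,[0,0,0],[0,0,0]],[0,[0,0,0],[0,0,0]]])

```text
clock: 18.35
tcp_pos: [0.5786, -0.1838, 0.1584]
orientation: [-1.571, 0.012, -0.013]
contact_force: [0.6, -1.1, -1.2]
grip_width: 0.0177
```

```bash
python3 st.py 0.578 -0.1833 0.12 -0.9
python3 - <<'E'
from h import *
from bench import r
for n in("side","top"):
    f=r.grab_frame(n); np.savez(f"{n}8.npz",**f)
    c=f["image"][100:330,200:430] if n=="side" else f["image"][90:280,250:450]
    cv2.imwrite(f"pics/{n}8.png",cv2.resize(c[:,:,::-1],(600,int(600*c.shape[0]/c.shape[1])),interpolation=cv2.INTER_CUBIC))
    p=depthpts(f,np.ones((384,512),bool))
    I=f['image'].reshape(-1,3)[(f['range_z']>0).ravel()].astype(int)
    red=(I[:,0]>90)&(I[:,1]<60)&(I[:,2]<60)
    for a,b in((.38,.45),(.70,.78)):
        k=red&(p[:,0]>a)&(p[:,0]<b)&(p[:,2]>.1)&(p[:,2]<.16)&(p[:,1]<-.14)&(p[:,1]>-.24);q=p[k]
        if len(q): print(n,'cap',len(q),q.min(0).round(4),q.max(0).round(4),q.mean(0).round(4))
    # bar top spans: aluminium
    for x0 in(.45,.48,.51,.64,.67,.70):
        k=(p[:,2]>.12)&(p[:,2]<.134)&(abs(p[:,0]-x0)<.01)&(p[:,1]<-.15)&(p[:,1]>-.22);q=p[k]
        if len(q)>5: print(n,x0,len(q),q[:,1].min().round(4),q[:,1].max().round(4),np.median(q[:,2]).round(4))
E
```

```text
t 18.35 p [ 0.5786 -0.1838  0.1584] w 0.0177 F [ 0.6  -1.1  -1.18] mom [ 0.017 -0.022 -0.011] qd 0.013
tilt deg 0.03 yaw -0.88
q [-0.02  0.48  0.3   1.82 -0.18  0.87  1.92]
tool shift [-0.0006  0.0384  0.0005]
turn [-0.01  0.02  0.03]
side cap 116 [ 0.4063 -0.1919  0.1171] [ 0.4182 -0.1742  0.1378] [ 0.4109 -0.1843  0.1303]
side cap 41 [ 0.7372 -0.1982  0.1154] [ 0.7493 -0.1793  0.1364] [ 0.7422 -0.1899  0.1324]
side 0.45 97 -0.1896 -0.1745 0.131
side 0.48 91 -0.1902 -0.1758 0.13
side 0.51 86 -0.1912 -0.177 0.13
side 0.64 17 -0.1928 -0.182 0.1306
side 0.67 14 -0.1885 -0.1801 0.1295
side 0.7 54 -0.1945 -0.1797 0.1299
top cap 43 [ 0.4108 -0.1854  0.1257] [ 0.4194 -0.1708  0.1388] [ 0.4151 -0.1777  0.1348]
top cap 45 [ 0.7393 -0.1926  0.132 ] [ 0.7499 -0.1762  0.1382] [ 0.7448 -0.1843  0.1358]
top 0.45 77 -0.1885 -0.1742 0.1315
top 0.48 76 -0.1885 -0.1746 0.1315
top 0.51 71 -0.1888 -0.1751 0.1316
top 0.64 47 -0.191 -0.1774 0.131
top 0.67 70 -0.1914 -0.1779 0.1318
top 0.7 71 -0.1911 -0.1782 0.1318
```

View pics/side8.png

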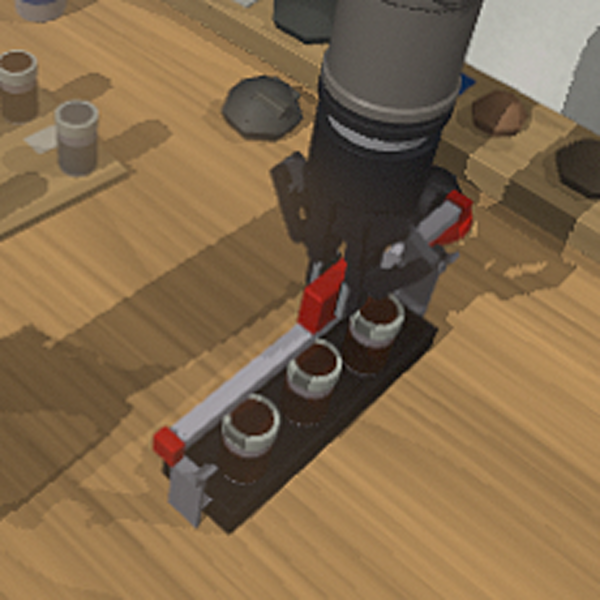

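View pics/top8.png

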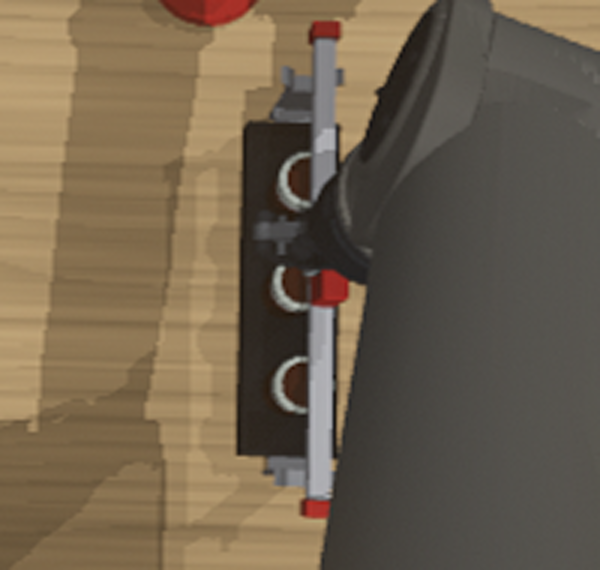

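From the top view, the bar's centre line is within about 0.5 mm of the tray's at both ends. The caps at x≈0.415 and 0.745 sit evenly outside the hooks. Lowering.

Call:
jog_arm(motion=[[0,[-0.0003,0.01,0.0004],[0,0,0]],[0,[0,0.015,0],[0,0,0]],[0,[0,0.007,0],[0,0,0]],[0,[0,0.003,0],[0,0,0]],[0,[0,0.002,0],[0,0,0]],[0,[0,0,0],[0,0,0]],[0,[0,0,0],[0,0,0]]])

```text
clock: 19.03
tcp_pos: [0.5782, -0.1842, 0.1214]
orientation: [-1.571, 0.013, -0.014]
contact_force: [0.0, -0.5, -1.5]
grip_width: 0.017
```

```bash
python3 st.py 0.578 -0.1833 0.1141 -0.9
```

```text
t 19.0333 p [ 0.5782 -0.1842  0.1214] w 0.017 F [ 0.01 -0.49 -1.51] mom [ 0.039 -0.009 -0.02 ] qd 0.005
tilt deg 0.04 yaw -0.96
q [-0.01  0.53  0.28  1.85 -0.2   0.79  1.93]
tool shift [-0.0002  0.0073  0.0009]
turn [ 0.01 -0.06  0.04]
```

Call:
jog_arm(motion=[[0,[0,0.003,0.0005],[0,0,0]],[0,[0,0.002,0],[0,0,0]],[0,[0,0.0015,0],[0,0,0]],[0,[0,0,0],[0,0,0]],[0,[0,0,0],[0,0,0]],[0,[0,0,0],[0,0,0]]])

```text
clock: 19.53
tcp_pos: [0.5779, -0.1836, 0.1145]
orientation: [-1.571, 0.013, -0.013]
contact_force: [0.7, 0.0, -2.0]
grip_width: 0.0172
```

```bash
cat > bar.py <<'E'
from h import *
from bench import r
import sys
for n in("side","top"):
    f=r.grab_frame(n); np.savez(f"{n}_{sys.argv[1]}.npz",**f)
    c=f["image"][100:330,200:430] if n=="side" else f["image"][90:280,250:450]
    cv2.imwrite(f"pics/{n}_{sys.argv[1]}.png",cv2.resize(c[:,:,::-1],(600,int(600*c.shape[0]/c.shape[1])),interpolation=cv2.INTER_CUBIC))
    p=depthpts(f,np.ones((384,512),bool))
    for x0 in(.455,.48,.51,.64,.67,.70):
        k=(p[:,2]>.079)&(p[:,2]<.105)&(abs(p[:,0]-x0)<.01)&(p[:,1]<-.15)&(p[:,1]>-.22);q=p[k]
        if len(q)>5: print(n,x0,len(q),q[:,1].min().round(4),q[:,1].max().round(4),np.median(q[:,2]).round(4))
    for x0,x1 in((.405,.423),(.737,.755)):
        k=(p[:,2]>.079)&(p[:,2]<.105)&(p[:,0]>x0)&(p[:,0]<x1)&(p[:,1]<-.165)&(p[:,1]>-.2);q=p[k];print(n,'cap',len(q),np.median(q,0).round(4) if len(q) else '')
E
python3 st.py 0.578 -0.1833 0.1141 -0.9; python3 bar.py 9
```

```text
t 19.5333 p [ 0.5779 -0.1836  0.1145] w 0.0172 F [ 0.74  0.02 -2.03] mom [ 0.046 -0.053  0.001] qd 0.002
tilt deg 0.0 yaw -0.95
q [-0.    0.53  0.28  1.85 -0.2   0.78  1.94]
tool shift [0.0001 0.0004 0.0003]
turn [ 0.   -0.05 -0.  ]
side 0.455 90 -0.1893 -0.1747 0.0871
side 0.48 84 -0.19 -0.1745 0.0874
side 0.51 77 -0.1901 -0.1755 0.0875
side 0.64 30 -0.1943 -0.1826 0.0862
side 0.7 50 -0.1949 -0.1808 0.0858
side cap 122 [ 0.4113 -0.1828  0.0895]
side cap 40 [ 0.7416 -0.1898  0.0889]
top 0.455 74 -0.1879 -0.1735 0.0874
top 0.48 75 -0.1883 -0.1739 0.0871
top 0.51 70 -0.188 -0.1746 0.0877
top 0.64 49 -0.1903 -0.1769 0.0875
top 0.67 62 -0.1909 -0.1771 0.0873
top 0.7 64 -0.1926 -0.1776 0.0875
top cap 37 [ 0.4161 -0.1743  0.0905]
top cap 60 [ 0.7417 -0.1841  0.0909]
```

View pics/side_9.png

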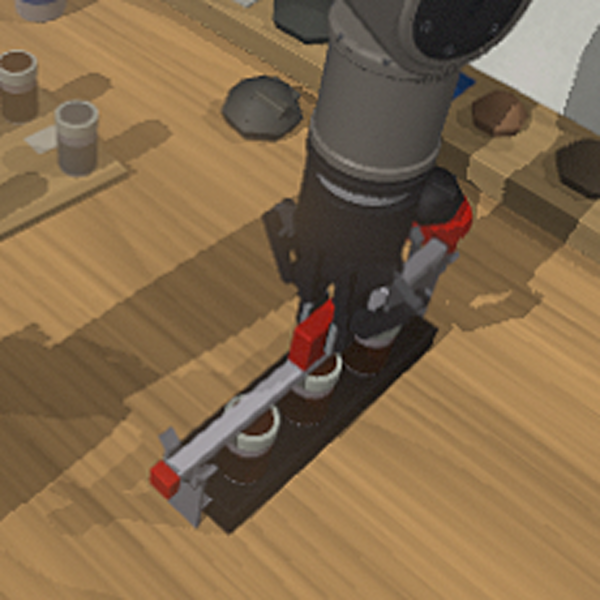

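The bar lies between the prongs of the near hook at (185,480). Its top is at 87 mm at both ends, which is the seated height. There's no upward force yet, so I'll lower a touch more to feel the seat.

Call:
jog_arm(motion=[[0,[0,0.0008,0],[0,0,0]],[0,[0,0.0007,0],[0,0,0]],[0,[0,0,0],[0,0,0]],[0,[0,0,0],[0,0,0]],[0,[0,0,0],[0,0,0]]])

```text
clock: 20.05
tcp_pos: [0.578, -0.1836, 0.1141]
orientation: [-1.57, 0.013, -0.014]
contact_force: [-3.3, 1.0, 6.8]
grip_width: 0.0172
```

Contact is felt at TCP z 0.114, as predicted, with 6.8 N upward. One hold row, then release.

Call:
jog_arm(motion=[[0,[0,0,0],[0,0,0]],[0,[0,0,0],[0,0,0]],[0.4,[0,0,0],[0,0,0]],[0.5,[0,0,0],[0,0,0]],[0.6,[0,0,0],[0,0,0]],[0.7,[0,0,0],[0,0,0]],[0.7,[0,0,0],[0,0,0]],[0.7,[0,0,0],[0,0,0]]])

```text
clock: 20.72
tcp_pos: [0.5779, -0.1835, 0.1129]
orientation: [-1.571, 0.013, -0.013]
contact_force: [0.2, -0.5, -0.4]
grip_width: 0.0599
```

```bash
python3 st.py 0.578 -0.1833 0.1141 -0.9; python3 bar.py 10
```

```text
t 20.7167 p [ 0.5779 -0.1835  0.1129] w 0.0599 F [ 0.21 -0.5  -0.45] mom [ 0.011 -0.055  0.   ] qd 0.003
tilt deg 0.01 yaw -0.95
q [-0.    0.54  0.28  1.85 -0.2   0.78  1.94]
tool shift [ 0.0001 -0.0012  0.0003]
turn [-0.   -0.05 -0.01]
side 0.455 89 -0.1894 -0.1747 0.0869
side 0.48 82 -0.1899 -0.1749 0.0868
side 0.51 75 -0.1903 -0.1758 0.0866
side 0.7 47 -0.1955 -0.1806 0.0856
side cap 116 [ 0.4111 -0.1827  0.0892]
side cap 40 [ 0.7407 -0.1905  0.0893]
top 0.455 70 -0.1878 -0.1738 0.0865
top 0.48 77 -0.1882 -0.1741 0.0868
top 0.51 69 -0.1884 -0.175 0.0875
top 0.64 47 -0.1902 -0.1768 0.0869
top 0.67 63 -0.1907 -0.1775 0.0874
top 0.7 65 -0.1927 -0.1777 0.087
top cap 35 [ 0.4162 -0.1744  0.0891]
top cap 56 [ 0.743  -0.1845  0.0908]
```

View pics/side_10.png

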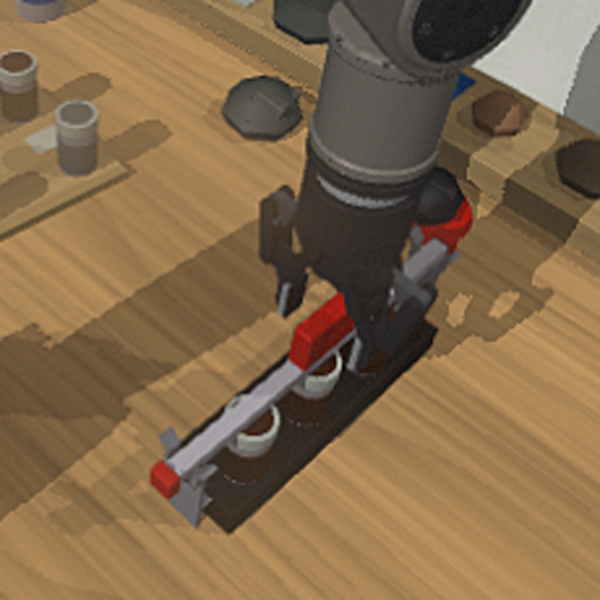

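The fingers are clear of the grip at (325,330) and the bar rests in both hooks, unchanged. Retreating upward and to the side so the cameras can see.

Call:
jog_arm(motion=[[1,[0,-0.01,0],[0,0,0]],[1,[0,-0.025,0],[0,0,0]],[1,[0,-0.035,0],[0,0,0]],[1,[0,-0.035,0],[0,0,0]],[1,[0,-0.03,0.01],[0,0,0]],[1,[0,0,0.03],[0,0,0]],[1,[0,0,0.03],[0,0,0]],[1,[0,0,0.03],[0,0,0]],[1,[0,0,0.02],[0,0,0]],[1,[0,0,0],[0,0,0]]])

```text
clock: 21.65
tcp_pos: [0.5803, -0.0574, 0.2487]
orientation: [-1.568, 0.007, -0.008]
contact_force: [0.4, -0.2, 0.4]
grip_width: 0.0856
```

Call:
jog_arm(motion=[[1,[0,0,0.02],[0,0,0]],[1,[0,0,0.03],[0,0,0]],[1,[0,0,0.02],[0,0,0]],[1,[0,0,0],[0,0,0]],[1,[0,0,0],[0,0,0]],[1,[0,0,0],[0,0,0]],[1,[0,0,0],[0,0,0]]])

```text
clock: 22.23
tcp_pos: [0.5811, 0.0045, 0.2483]
orientation: [-1.572, 0.015, -0.015]
contact_force: [0.4, 0.3, 0.6]
grip_width: 0.0855
```

```bash
python3 st.py; python3 bar.py 11
python3 - <<'E'
from h import *
t=load('top_11.npz');s=load('side_11.npz')
cv2.imwrite('pics/top11full.png',t['image'][:,:,::-1]);cv2.imwrite('pics/side11full.png',s['image'][:,:,::-1])
p=depthpts(t,np.ones((384,512),bool))
for c in((.502,-.183),(.577,-.183),(.653,-.185)):
    k=(np.hypot(*(p[:,:2]-c).T)<.026)&(p[:,2]>.060)&(p[:,2]<.078);q=p[k];print(c,len(q),np.median(q,0).round(4))
E
```

```text
t 22.2333 p [0.5811 0.0045 0.2483] w 0.0855 F [0.42 0.26 0.58] mom [-0.058  0.051 -0.009] qd 0.004
tilt deg 0.05 yaw -1.09
q [-0.33  0.33  0.27  1.8  -0.1   1.02  1.53]
side 0.455 85 -0.1895 -0.1745 0.0866
side 0.48 84 -0.1901 -0.1751 0.0869
side 0.51 82 -0.1905 -0.175 0.0867
side 0.64 57 -0.1945 -0.1803 0.0859
side 0.67 57 -0.1949 -0.1806 0.0857
side 0.7 50 -0.1956 -0.1813 0.0857
side cap 119 [ 0.4111 -0.1835  0.089 ]
side cap 43 [ 0.7409 -0.1896  0.0892]
top 0.455 79 -0.1883 -0.1734 0.087
top 0.48 74 -0.1883 -0.1742 0.0871
top 0.51 71 -0.1881 -0.1739 0.0869
top 0.64 61 -0.1906 -0.1772 0.087
top 0.67 62 -0.1905 -0.1777 0.087
top 0.7 65 -0.193 -0.1782 0.0867
top cap 71 [ 0.4159 -0.1797  0.0898]
top cap 57 [ 0.7425 -0.185   0.0907]
(0.502, -0.183) 162 [ 0.5017 -0.1746  0.0703]
(0.577, -0.183) 108 [ 0.5758 -0.1712  0.07  ]
(0.653, -0.185) 163 [ 0.6521 -0.1781  0.07  ]
```

View pics/top11full.png

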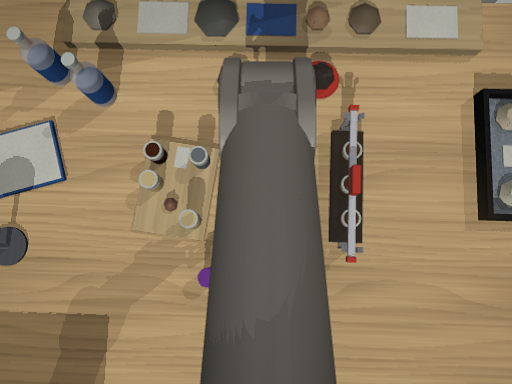

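View pics/side11full.png

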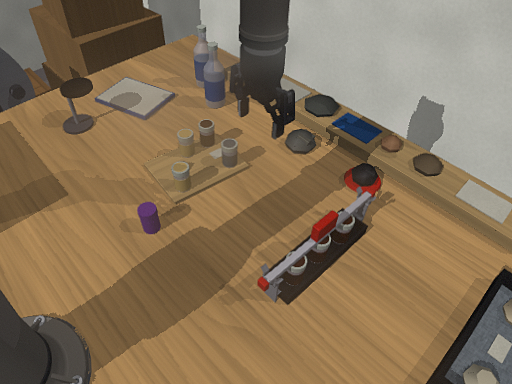

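The bar hangs in both hooks, with its caps at top-view (354,107) and (351,259) and its top at 87 mm along its length. Three jars stand under it at 70 mm. The fourth brown jar at (153,151), the pale and grey jars and the pebble are all in place, and the arm is clear. Handing in.

```bash
python3 -c "
from bench import r
print(r.hand_in())"
```

```text
the job is handed in; nothing more can be done
None
```

The job is handed in at about 22 s of the 72 s allowed; `r.hand_in()` gives no verdict, so success is not confirmed.

**What I did:** I moved two dark brown jars from the board, at top-view pixels (144,210) and (190,186), onto the tray floor on either side of the one already there. Each was lowered until it touched the floor and then let go. I then lowered the keeper bar into both hooks, felt it seat with 6.8 N upward at the expected height, held it, released it and moved the arm clear.

**Last checks:**
- **Jars in the tray:** all three cap tops measure 70 mm, which matches jars standing on the floor.
- **Bar:** its top is at about 87 mm at both ends, the fully seated height, and about 0.5 mm from the tray's centre line by the top camera.
- **Everything else:** the fourth brown jar, the pale and grey jars and the pebble looked unmoved in the final pictures; I did not measure them again.

**Disagreement:** the side camera read y lower than the top camera, by about 4–6 mm at the board and the bar's far end, less elsewhere. Depth on the fingers put it about 3 mm low, so I relied on the top camera. No check failed.

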